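# Fit a sharpening stone in its holder: set the slotted end stop and lock it

## Task

Lay the short blue sharpening stone in the groove of the stone holder, slide the slotted end stop up to it until the stone is pressed snugly, but only gently because it is brittle, against the fixed stop, and then swing the black clamp lever clockwise until the end stop is locked tight in that place, so that the stone is held without play. Leave the other stones, the oil can and the glass vial where they stand.

Things in the scene. Friction and masses are not known exactly. Their poses are not given: they have to be found in the camera images.
- stone_holder: Grooved steel plate, grey top, fixed to the bench: 80 wide (x), 212 long (y), top 12 above the bench. Origin: on the bench under the groove's middle line, 100 from the plate's -y end; y runs along the groove, to the robot's left. The groove (16 wide, floor 8 above the bench) runs the full length at x = 0. The fixed stop, a steel bar 44 wide, its top 18 above the bench, crosses it at the -y end.
- fixed_stop_face (a point): Middle of the fixed stop's face, against which the stone's end must sit: at (0, -85, 14) in the holder's frame; the face looks to the holder's +y; this frame's axes are the holder's.
- end_stop: Slotted aluminium end stop, 0.2 to 0.4 kg: plate 40 wide (x), 121 long (y), 6 thick, on the holder's top, keyed in the groove (1 mm side play), its slot round the clamp stud. Origin: foot of its flat nose face, 12 above the bench; the nose looks to -y. It slides along the holder's y, origin at least from -0.027 to +0.010 m in the holder's frame; drag 3 to 15 N, another each time, while the lever is loose.
- nose_face (a point): Middle of the end stop's nose face, 14 above the bench; axes as the end stop's. The nose, the part in front of the finger tab, is 14 long and 6 high: lower than the stone's top.
- tab_top (a point): Middle of the top edge of the end stop's finger tab, by which it is gripped: an upright 28 wide (x) and 10 thick (y), its middle 19 behind the nose face, standing from 18 to 46 above the bench.
- blue_stone: Blue abrasive stick, 12.5 x 59 x 12.5, 0.03 kg, lying on the bench between robot and holder beside the longer red one. Origin: centre of its underside; y along its length. In the groove its underside is 8 and its top 20.5 above the bench. Brittle: a push of the end stop of more than 12 N breaks it.
- clamp_washer: Steel washer, 25 in diameter, on the stud above the end stop's plate; origin at the centre of its underside. Turning the lever drives it down onto the plate.
- clamp_lever (a joint): Angle of the clamp lever (rad): 0 = it points to the holder's -x (to the robot); it grows clockwise seen from above, so at 1.57 it points to the holder's +y; end of travel 1.75. Starts barely nipped, 0.05 to 0.24. The clamping force passes 40 N at about 0.8 to 0.9 and grows some 65 N per rad; the lever stays where it is left. Turning takes 0.12 to 0.25 N m.
- stud_axis (a point): Point on the lever's turning axis, at (0, 80, 40) in the holder's frame; the hub round it is 21 in diameter, its top 46 above the bench.
- lever_grip (a point): Point on the black lever's arm, 50 from the turning axis and 42 above the bench; the arm is a round bar 10 thick, its ball end 65 from the axis. Its x points from here to the turning axis.
- red_stone: Red abrasive stick, 12.5 x 67 x 12.5, a bystander; origin at the centre of its underside.
- grey_stone: Grey abrasive stick, 12.5 x 75 x 12.5, a bystander at the bench's left; origin at the centre of its underside.
- oil_can: Red oil can, 68 in diameter, 118 high, a bystander behind the holder; origin at the centre of its underside.
- vial: Corked glass vial, 24 in diameter, 54 high, a bystander behind the holder; origin at the centre of its underside.
Not all that is in view belongs to the job. What is shaped like the blue_stone but orange is not meant.

How it is judged:
By the outcome, as a careful person would: the job done as asked, in the order asked, and still so for the second after the job is handed in, with the robot touching nothing.
It also fails if it takes over 67 s, if anything falls off the work surface, if the arm or the gripper's body presses on something with over 40 N, if the wrist force passes 120 N, or if a joint passes its speed limit or range.

## Robot

A 6-joint arm with a two-finger parallel gripper is mounted at the origin on a cart in front of the work surface, level with it; the furniture and walls round the work are solid. World frame = base frame: x ahead of the robot, y to its left, z up, the work surface at z = 0. Lengths are in m, angles in rad, forces in N, time in s.
With the tool pointing down it reaches from about 0.375 to 0.975 m from the base axis. Payload 3.8 kg.
Tool frame: the origin (TCP) lies at the very end of the fingers, on their centre line; the grasp point (between the pads) lies behind it (bot.tcp_to_grasp is the y of the grasp point in the tool frame, in m); y points along the fingers, z is the direction in which the jaws open and shut, and the axes are right-handed (so a half turn about y gives the same grasp; the last joint's range is limited). The gripper opens to 85 mm and grips with 20 to 120 N. Pads are 22 mm wide; open, the fingers measure 114 mm over their backs; the gripper's body (76 mm by 85 mm) begins 54 mm behind the grasp point. The pads swing forward as they close: fully open they stand 13 mm farther back than shut.
Start: joints at [1.262, 0.264, 1.604, -0, 1.274, -0.037], TCP at [0.181, 0.65, 0.196] pointing down, gripper open.
Joint ranges: [-2.63, 2.63], [-0.94, 2.18], [0.31, 2.57], [-1.31, 4.45], [0, 2.66], [-2.55, 2.55]. Speed limits (rad/s): [2.57, 2.57, 3.14, 3.14, 3.14, 3.14].

## Interface

Orientations are given as a rotation vector (axis times angle).
In Python, from workcell import bot, optics, workorder gives the robot as it stands.
- The arm moves only by the shell command python3 -m handwheel 'ROWS' [FORCE]. ROWS is JSON, a list of rows, each a list of 7 numbers: the shift along the tool's x, y, z in m, then the turn, a rotation vector about the tool's x, y, z in rad, then the opening, from 0 (shut) to 1 (fully open). A call has 1 to 8 rows; each row shifts and turns the commanded pose from where the row before left it, along the tool's axes as they then stand; what a row does not reach is not made up. A row lasts 1/8 s, in which the tool goes at most 62.5 mm and 10.7 degrees, less where a joint would pass 70% of its speed; a pose out of reach is approached as far as the arm can. A call with a gripper value outside its range is refused whole. The fingers move at their own pace and stop on an object; FORCE is the grip in N (left out, the last holds). Time passes only in rows, so rows that do not move let the fingers close. It gives the time, the measured TCP pose, the force and the opening at its end, in the units of the state.
- bot.read_state(): the state, without advancing time (a new reading comes with each control period).
- optics.read_camera(name): name is "scene" or "side" or "wrist"; returns a dict with "image" (400x640x3 uint8, red, green, blue), "z_map" (400x640 float32, m along the optical axis (not along the pixel's ray), 0 where there is no reading), "mtx" (3x3 intrinsics, pixels), "dist" ([k1, k2, p1, p2, k3] as OpenCV has them; the pictures are not rectified), "world_from_camera" (4x4, takes a point from camera to world coordinates); the wrist camera has in their place "hand_eye" (4x4, takes a point from camera to tool coordinates, whose origin is the TCP and whose axes are the tool frame's). Camera axes: x right, y down, z forward; pixel columns grow to the right and rows downward; lengths in m; the calibration is good to about 2 mm. A picture is of the moment at which its call begins: read the wrist's pose just before it.
- workorder.finish_job(): hands the job in, once; it reports no verdict.
The state is a dict: "time": time; "q": joint angles; "joint_vel": joint speeds; "joint_torque": joint torques, N m; "tool_pos": TCP position; "tcp_rot": TCP orientation; "wrist_force": force on the tool from outside, world axes, zero at the start; "torque": the same for the moment, N m; "width": opening from 0.0 (shut) to 1.0 (fully open).
Only numpy, scipy, OpenCV 4.12 (cv2) and the standard library are available. Lean on these libraries where they do the work, as an engineer would, in place of code of your own. Each camera call takes 0.05 s, during which the arm holds its last target.

## Working session

There is one attempt and no reset: what is moved stays moved. The work goes in short steps, Python scripts to look and compute and a shell command to move; the robot and the scene stay as the last step left them, time stands still between calls to the robot, and variables do not carry over. Pictures are saved under pics/ and viewed, and the job is handed in when it is done.

```bash
ls; mkdir -p pics; cat > h.py <<'E'
import numpy as np, cv2
from workcell import bot, optics, workorder
from scipy.spatial.transform import Rotation as R
def tcp(s=None):
    s=s or bot.read_state(); T=np.eye(4); T[:3,:3]=R.from_rotvec(s['tcp_rot']).as_matrix(); T[:3,3]=s['tool_pos']; return T
def cam(n):
    T=tcp() ; c=optics.read_camera(n)
    c['W']=np.array(c['world_from_camera']) if n!='wrist' else T@np.array(c['hand_eye'])
    return c
def save(c,f): cv2.imwrite('pics/'+f,c['image'][:,:,::-1])
def onz(c,px,z):
    p=cv2.undistortPoints(np.array(px,float).reshape(-1,1,2),np.array(c['mtx']),np.array(c['dist'])).reshape(-1,2)
    d=np.c_[p,np.ones(len(p))]@c['W'][:3,:3].T; o=c['W'][:3,3]
    return o+d*((z-o[2])/d[:,2])[:,None]
def proj(c,P):
    V=np.linalg.inv(c['W']); P=np.atleast_2d(P)
    return cv2.projectPoints(P.astype(float),cv2.Rodrigues(V[:3,:3])[0],V[:3,3],np.array(c['mtx']),np.array(c['dist']))[0].reshape(-1,2)
def st():
    s=bot.read_state(); print('t',round(s['time'],2),'pos',np.round(s['tool_pos'],4),'F',np.round(s['wrist_force'],2),'M',np.round(s['torque'],3),'w',round(s['width'],3)); print(np.round(tcp(s)[:3,:3],3).tolist())
E
python3 - <<'E'
from h import *
st(); print(bot.tcp_to_grasp)
for n in ['scene','side','wrist']:
    c=cam(n); save(c,n+'0.png'); print(n,np.round(c['W'],3).tolist(),np.array(c['mtx'])[0,0])
E
```

```text
pics
t 0.0 pos [0.181  0.6494 0.195 ] F [ 0.95  0.37 -0.06] M [-0.049 -0.006  0.006] w 1.0
[[0.963, -0.001, 0.268], [-0.268, -0.002, 0.963], [-0.0, -1.0, -0.002]]
-0.0187
scene [[0.878, -0.356, 0.321, 0.287], [-0.479, -0.667, 0.571, -0.29], [0.011, -0.655, -0.755, 0.713], [0.0, 0.0, 0.0, 1.0]] 466.15846747792295
side [[-0.848, -0.186, 0.497, 0.169], [-0.53, 0.34, -0.777, 0.862], [-0.024, -0.922, -0.386, 0.39], [0.0, 0.0, 0.0, 1.0]] 418.0077924698384
wrist [[0.267, 0.924, 0.272, 0.112], [0.964, -0.256, -0.078, 0.67], [-0.002, 0.283, -0.959, 0.374], [0.0, 0.0, 0.0, 1.0]] 327.07901987451146
```

View pics/scene0.png

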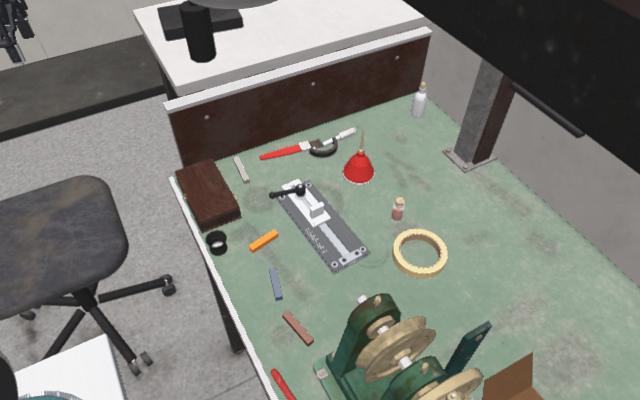

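View pics/side0.png

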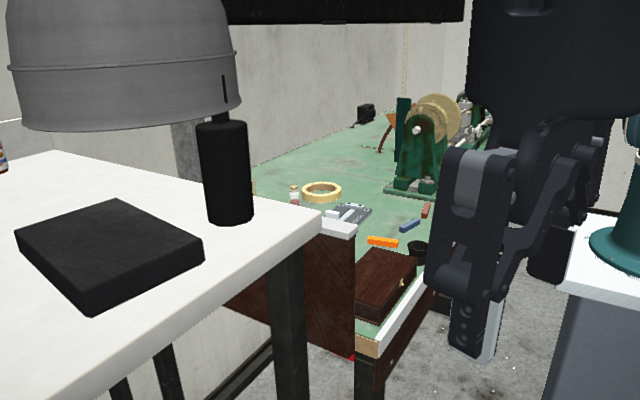

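View pics/wrist0.png

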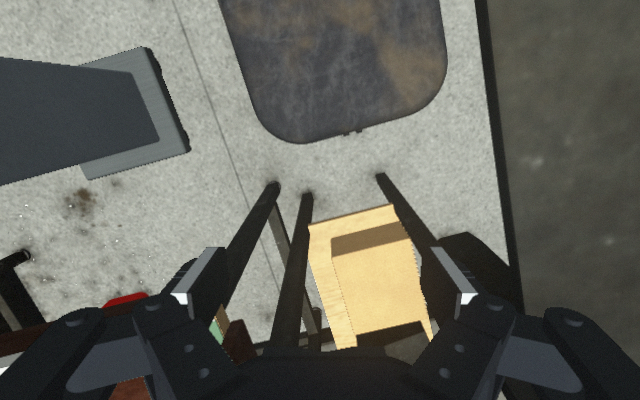

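The scene view shows the sticks: blue at (276,284), red at (298,328), orange at (264,240) and grey at (241,168). There is a red tool at (285,385), and the holder runs from (285,185) to (350,260) with its black lever at (275,193). The side view shows the arm in front of the bench. The wrist camera sees only the floor. Next I'll crop and measure.

```bash
cat > m.py <<'E'
from h import *
c=cam('scene')
im=c['image']; hsv=cv2.cvtColor(im,cv2.COLOR_RGB2HSV)
cr=cv2.resize(im[150:350,200:400],(800,800),interpolation=cv2.INTER_CUBIC)[:,:,::-1]
cv2.imwrite('pics/crop0.png',cr[:600]); 
cv2.imwrite('pics/crop1.png',cv2.resize(im[220:350,220:340],None,fx=4,fy=4,interpolation=cv2.INTER_CUBIC)[:,:,::-1])
print(hsv[284,276],hsv[328,298])
m=cv2.inRange(hsv,(100,50,40),(130,255,255)); m[:260]=0;m[305:]=0;m[:,:255]=0;m[:,300:]=0
n,l,s,ce=cv2.connectedComponentsWithStats(m)
i=1+np.argmax(s[1:,4]);print(s[i],ce[i])
r=cv2.minAreaRect(np.argwhere(l==i)[:,::-1].astype(np.float32)); b=cv2.boxPoints(r); print(r)
print('blue corners at z=.0125/0', np.round(onz(c,b,.00625),4).tolist())
def W(u,v,k=0):
    z=c['z_map'][v,u]; p=cv2.undistortPoints(np.array([[[u,v]]],float),np.array(c['mtx']),np.array(c['dist']))[0,0]
    return c['W']@np.array([p[0]*z,p[1]*z,z,1])
for n,u,v in [('blue',276,284),('red',298,328),('orange',264,240),('grey',241,168),('hold',328,230),('bench',300,280),('can',360,165),('vial',398,210)]: print(n,np.round(W(u,v)[:3],4))
E
python3 m.py
```

```text
[113  37 166] [  6  79 175]
[275 296   7   4  23] [278.26086957 297.47826087]
((278.0, 297.5), (3.0, 6.0), 90.0)
blue corners at z=.0125/0 [[0.4195, 0.0861, 0.0062], [0.4285, 0.0813, 0.0062], [0.426, 0.0762, 0.0062], [0.417, 0.081, 0.0062]]
blue [0.43   0.1036 0.0114]
red [0.4263 0.0134 0.0115]
orange [0.4498 0.1968 0.0138]
grey [0.4849 0.3924 0.011 ]
hold [0.5668 0.1638 0.0098]
bench [0.4728 0.0971 0.0005]
can [0.6936 0.257  0.0413]
vial [0.6963 0.1253 0.0363]
```

View pics/crop0.png

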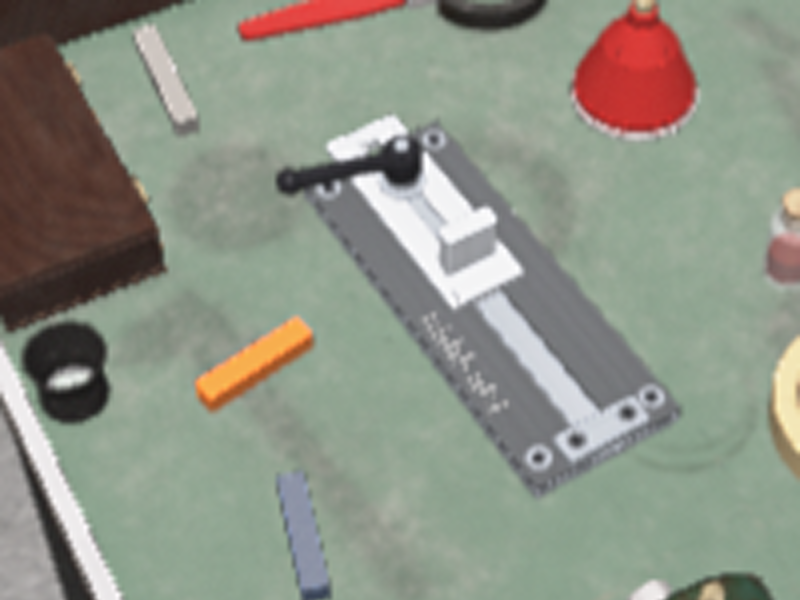

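View pics/crop1.png

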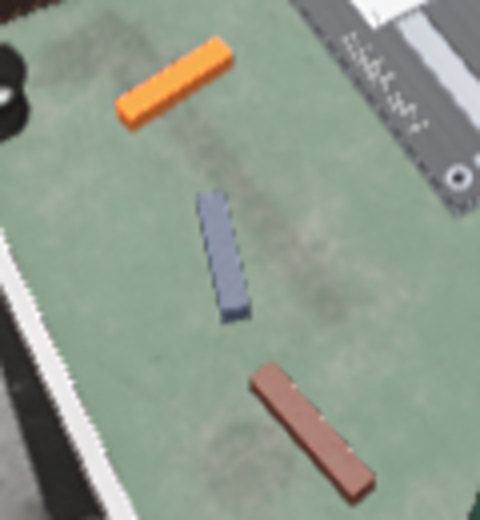

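Possible candidates: blue (276,284), orange (264,240), red (298,328), grey (241,168). The close crop confirms that the blue one is at (276,284). It is the shorter of the blue/red pair, and orange is excluded by the task. Next I'll measure the holder and stone roughly and plan the approach.

```bash
cat > m2.py <<'E'
from h import *
c=cam('scene'); im=c['image']
hsv=cv2.cvtColor(im,cv2.COLOR_RGB2HSV)
def W(px,z): return np.round(onz(c,px,z),4)
# crop0: scale 4 offset (200,150)
f=lambda p:(np.array(p,float)/4+[200,150]-0.375)
print('blue top ends',W(f([[291,475],[315,588]]),.0125))
print('holder top corners',W(f([[436,122],[680,408],[540,495]]),.012))
print('stop bolts',W(f([[577,440],[627,412]]),.018))
print('lever ball, hub',W(f([[288,181],[402,150]]),.043))
print('tab top', W(f([[443,236],[490,208]]),.046))
print('nose', W(f([[459,305],[522,270]]),.018))
T=tcp(); 
from scipy.optimize import fsolve
def plan(goal,yaw_end,N,T=T):
    d=np.array(goal)-T[:3,3]; z=T[:3,2]; h=np.arctan2(z[1],z[0]); a=(h-yaw_end)/N
    l=T[:3,:3].T@d; S=sum(R.from_rotvec([0,i*a,0]).as_matrix() for i in range(N))
    return np.round(np.linalg.solve(S,l),4),round(a,4),h
print(plan([.48,.17,.24],0.1,10))
E
python3 m2.py
```

```text
blue top ends [[0.4376 0.1345 0.0125]
 [0.4228 0.0791 0.0125]]
holder top corners [[0.5941 0.2933 0.012 ]
 [0.6085 0.0837 0.012 ]
 [0.5294 0.074  0.012 ]]
stop bolts [[0.556  0.0878 0.018 ]
 [0.5835 0.09   0.018 ]]
lever ball, hub [[0.4998 0.2666 0.043 ]
 [0.5572 0.2588 0.043 ]]
tab top [[0.548  0.1992 0.046 ]
 [0.5756 0.2039 0.046 ]]
nose [[0.5458 0.179  0.018 ]
 [0.5823 0.1833 0.018 ]]
(array([ 0.0588, -0.0044, -0.0121]), np.float64(0.1199), np.float64(1.2989813193059543))
```

```bash
python3 -m handwheel '[[0.058,-0.004,-0.012,0,0.12,0,1],[0.058,-0.004,-0.012,0,0.12,0,1],[0.058,-0.004,-0.012,0,0.12,0,1],[0.058,-0.004,-0.012,0,0.12,0,1],[0.058,-0.004,-0.012,0,0.12,0,1]]'
python3 -m handwheel '[[0.058,-0.004,-0.012,0,0.12,0,1],[0.058,-0.004,-0.012,0,0.12,0,1],[0.058,-0.004,-0.012,0,0.12,0,1],[0.058,-0.004,-0.012,0,0.12,0,1],[0.058,-0.004,-0.012,0,0.12,0,1]]'
python3 -m handwheel '[[0,0,0,0,0,0,0.5],[0,0,0,0,0,0,0.5]]'
python3 - <<'E'
from h import *
st(); c=cam('wrist'); save(c,'wrist1.png'); np.save('w1.npy',c,allow_pickle=True)
c=cam('scene'); save(c,'scene1.png')
E
```

```text
time: 0.88
tool_pos: [0.4029, 0.4572, 0.2164]
tcp_rot: [-1.46, 0.684, -0.684]
wrist_force: [1.4, 0.2, 0.4]
width: 0.997
time: 1.5
tool_pos: [0.4754, 0.1742, 0.2365]
tcp_rot: [-1.252, 1.138, -1.139]
wrist_force: [0.8, -0.8, 0.5]
width: 1.004
time: 1.75
tool_pos: [0.4752, 0.1763, 0.2365]
tcp_rot: [-1.253, 1.136, -1.136]
wrist_force: [-0.3, 0.9, -0.1]
width: 0.604
t 1.75 pos [0.4752 0.1763 0.2365] F [-0.25  0.87 -0.12] M [-0.021 -0.03   0.025] w 0.604
[[0.098, 0.0, 0.995], [-0.995, 0.001, 0.098], [-0.001, -1.0, 0.0]]
```

View pics/wrist1.png

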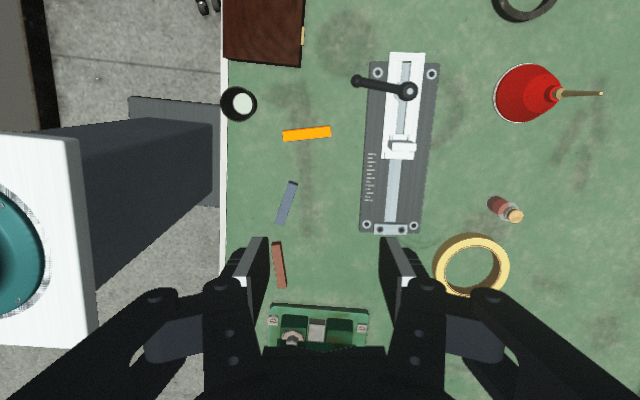

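The wrist view shows blue at (286,202), orange at (307,133) and red at (279,265). The holder runs from (400,60) to (390,235), with the lever tip at (357,80), hub at (408,91) and tab at (402,147).

```bash
cat > m3.py <<'E'
from h import *
c=np.load('w1.npy',allow_pickle=True).item(); im=c['image']
hsv=cv2.cvtColor(im,cv2.COLOR_RGB2HSV); gray=cv2.cvtColor(im,cv2.COLOR_RGB2GRAY)
print(hsv[202,286],hsv[202,300],hsv[200,375],hsv[170,430])
def rect(m,z,name):
    n,l,s,ce=cv2.connectedComponentsWithStats(m); i=1+np.argmax(s[1:,4])
    pts=np.argwhere(l==i)[:,::-1].astype(float)
    P=onz(c,pts,z)[:,:2]
    b=cv2.boxPoints(cv2.minAreaRect((P*1000).astype(np.float32)))
    r=cv2.minAreaRect((P*1000).astype(np.float32))
    e1,e2=b[1]-b[0],b[2]-b[1]; L=e1 if np.hypot(*e1)>np.hypot(*e2) else e2
    a=np.degrees(np.arctan2(L[1],L[0]))%180
    print(name,s[i],'centre mm',np.round(r[0],1),'mean',np.round(P.mean(0)*1000,1),'size',np.round(r[1],1),'len ang',round(a,1)); return l==i
m=cv2.inRange(hsv,(100,45,60),(130,255,255)); k=np.zeros_like(m);k[170:235,265:310]=255
rect(m&k,.0125,'blue')
cv2.imwrite('pics/wc.png',cv2.resize(im[40:240,260:460],(600,600),interpolation=cv2.INTER_CUBIC)[:,:,::-1])
E
python3 m3.py
```

```text
[105  48 148] [ 59  47 141] [ 80  15 104] [ 60  44 156]
blue [275 182  22  43 369] centre mm [432.2 108.7] mean [432.3 109.1] size [58.7 11.7] len ang 75.6
```

View pics/wc.png

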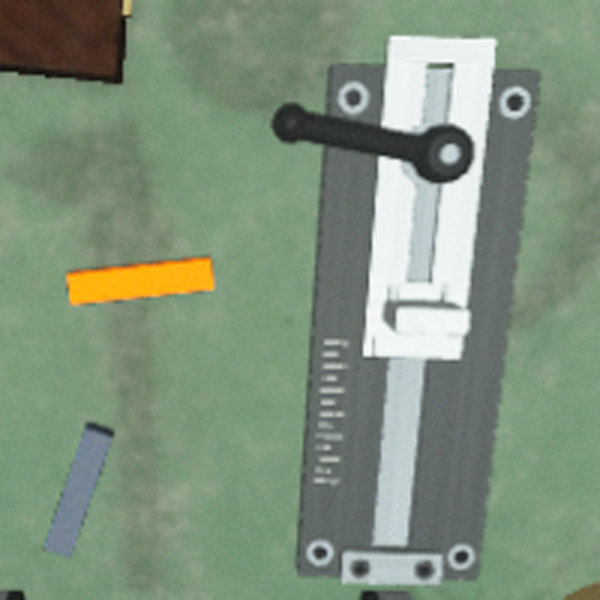

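```bash
cat > m4.py <<'E'
from h import *
c=np.load('w1.npy',allow_pickle=True).item()
f=lambda p:(np.array(p,float)/3+[260,40]-0.333)
def W(p,z): return onz(c,f(p),z)[:,:2]*1000
C=W([[329,64],[541,70],[489,581],[298,575]],.012); print('corners',np.round(C,1))
ang=lambda v:np.degrees(np.arctan2(v[1],v[0]))
print('y angs',ang(C[0]-C[3]),ang(C[1]-C[2]),'x angs',ang(C[1]-C[0]),ang(C[2]-C[3]),np.linalg.norm(C[0]-C[3]),np.linalg.norm(C[1]-C[0]))
g=W([[373,543],[409,545],[386,358],[424,358]],.008); print('groove pts',np.round(g,1), ang(g[2]-g[0]),ang(g[3]-g[1]))
s=W([[342,555],[443,555],[442,583],[342,583]],.018); print('stop',np.round(s,1))
print('nose',np.round(W([[363,356],[462,358]],.018),1))
print('tab',np.round(W([[397,305],[469,307],[469,334],[397,332]],.046),1))
print('hub,ball',np.round(W([[450,153],[289,122]],.046),1))
E
python3 m4.py
```

```text
corners [[516.3 290. ]
 [597.1 295.6]
 [616.9  84.9]
 [532.2  79.1]]
y angs 94.30348766940143 95.36644460767371 x angs 3.9939433666765893 3.860820560342273 211.46182022759814 80.96745474504144
groove pts [[563.9  96.1]
 [579.9  96.7]
 [556.7 179. ]
 [572.6 180.6]] 94.9660866618742 95.03444525896354
stop [[549.   92.9]
 [592.6  97.3]
 [594.4  84.3]
 [550.9  79.8]]
nose [[545.  180.6]
 [585.4 183.8]]
tab [[549.4 205.8]
 [576.3 207.7]
 [578.1 197.7]
 [551.  195.8]]
hub,ball [[559.5 261.4]
 [500.8 266.2]]
```

```bash
cat >> h.py <<'E'
def plan(goal,head,N):
    T=tcp(); d=np.array(goal)-T[:3,3]; z=T[:3,2]; h=np.arctan2(z[1],z[0]); a=(h-head)/N
    l=T[:3,:3].T@d; S=sum(R.from_rotvec([0,i*a,0]).as_matrix() for i in range(N))
    print('now head',round(h,4),'step',np.round(np.linalg.solve(S,l),4),'ry',round(a,4))
E
python3 -c "
from h import *
plan([.432,.1085,.085],-.251,4)"
```

```text
now head 0.1007 step [ 0.0176  0.0378 -0.0102] ry 0.0879
```

```bash
python3 -m handwheel '[[0.0176,0.0378,-0.0102,0,0.088,0,0.5],[0.0176,0.0378,-0.0102,0,0.088,0,0.5],[0.0176,0.0378,-0.0102,0,0.088,0,0.5],[0.0176,0.0378,-0.0102,0,0.088,0,0.5],[0,0,0,0,0,0,0.5]]'
python3 - <<'E'
from h import *
st(); c=cam('wrist'); save(c,'wrist2.png'); np.save('w2.npy',c,allow_pickle=True)
im=c['image'];hsv=cv2.cvtColor(im,cv2.COLOR_RGB2HSV)
m=cv2.inRange(hsv,(100,45,60),(130,255,255))
n,l,s,ce=cv2.connectedComponentsWithStats(m)
for i in np.argsort(-s[1:,4])[:3]+1:
    P=(onz(c,np.argwhere(l==i)[:,::-1].astype(float),.0125)[:,:2]*1000).astype(np.float32)
    print(s[i],np.round(ce[i]),cv2.minAreaRect(P))
E
```

```text
time: 2.48
tool_pos: [0.4278, 0.1075, 0.0817]
tcp_rot: [-1.088, 1.397, -1.39]
wrist_force: [0.1, 0.5, 0.2]
width: 0.502
t 2.48 pos [0.4278 0.1075 0.0817] F [0.13 0.49 0.17] M [0.007 0.016 0.021] w 0.502
[[-0.248, -0.008, 0.969], [-0.969, -0.001, -0.248], [0.003, -1.0, -0.008]]
[ 322  150   16   73 1005] [330. 186.] ((432.16424560546875, 108.73971557617188), (58.98262405395508, 11.719508171081543), 76.38021087646484)
[190 314  23  23 124] [202. 325.] ((289.8902282714844, 12.044618606567383), (26.1831111907959, 11.46234130859375), 41.866641998291016)
[437 316  18  18  75] [446. 325.] ((501.06494140625, -40.573036193847656), (12.245657920837402, 21.0037899017334), 4.0161638259887695)
```

View pics/wrist2.png

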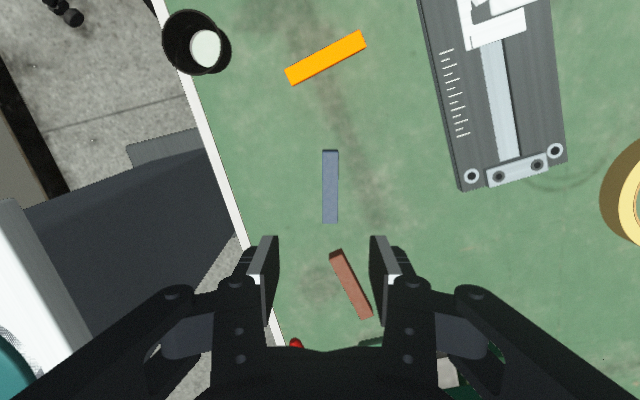

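```bash
python3 -c "
from h import *
plan([.4322,.1087,.0065],-.245,3)"
```

```text
now head -0.2501 step [-0.0002  0.0259  0.0004] ry -0.0017
```

```bash
python3 -m handwheel '[[0,0.026,0.0004,0,0,0,0.5],[0,0.026,0.0004,0,0,0,0.5],[0,0.0235,0.0004,0,0,0,0.5],[0,0,0,0,0,0,0.5]]'; python3 -c "
from h import *
st();plan([.4322,.1087,.0060],-.245,1)
c=cam('wrist'); save(c,'wrist3.png')"
```

```text
time: 3.02
tool_pos: [0.4343, 0.1084, 0.0102]
tcp_rot: [-1.08, 1.391, -1.391]
wrist_force: [-0.6, -0.3, 0.1]
width: 0.498
t 3.02 pos [0.4343 0.1084 0.0102] F [-0.59 -0.33  0.15] M [-0.035  0.032 -0.006] w 0.498
[[-0.248, -0.0, 0.969], [-0.969, 0.0, -0.248], [-0.0, -1.0, -0.0]]
now head -0.2504 step [ 0.0002  0.0042 -0.0021] ry -0.0054
```

View pics/wrist3.png

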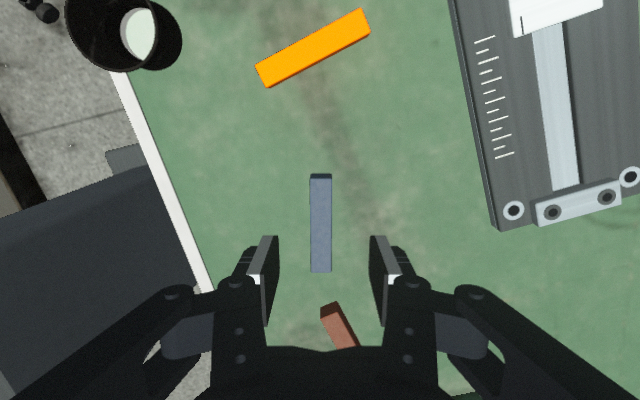

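```bash
python3 -c "
from h import *
c=cam('wrist'); T=tcp()
for y in (0,-.0187): print(proj(c,(T@np.array([0,y,0,1]))[:3]))
hsv=cv2.cvtColor(c['image'],cv2.COLOR_RGB2HSV)
m=cv2.inRange(hsv,(100,45,60),(130,255,255)); m[300:]=0
n,l,s,ce=cv2.connectedComponentsWithStats(m)
i=1+np.argmax(s[1:,4]); P=(onz(c,np.argwhere(l==i)[:,::-1].astype(float),.0125)[:,:2]*1000).astype(np.float32)
print(s[i],cv2.minAreaRect(P)); st(); plan([.4322,.1087,.0055],-.245,1)
"
```

```text
[[324.7155255  223.63422932]]
[[324.74705803 237.04967312]]
[ 309  176   21   96 1830] ((432.0975646972656, 108.40821838378906), (59.46940231323242, 11.83772087097168), 75.96282196044922)
t 3.12 pos [0.4356 0.1084 0.0115] F [ 0.43 -0.22  0.13] M [ 0.039 -0.062 -0.01 ] w 0.503
[[-0.249, 0.003, 0.969], [-0.969, 0.001, -0.249], [-0.001, -1.0, 0.003]]
now head -0.2512 step [ 0.0005  0.006  -0.0034] ry -0.0062
```

```bash
python3 -m handwheel '[[0,0.002,-0.0025,0,0,0,0.5],[0,0.0025,0,0,0,0,0.5],[0,0,0,0,0,0,0.5],[0,0,0,0,0,0,0.5]]'; python3 -c "
from h import *
st();plan([.4322,.1087,.0060],-.245,1);st()"
```

```text
time: 3.62
tool_pos: [0.431, 0.1078, 0.0053]
tcp_rot: [-1.078, 1.393, -1.393]
wrist_force: [-0.1, -0.5, -0.4]
width: 0.502
t 3.62 pos [0.431  0.1078 0.0053] F [-0.1  -0.46 -0.39] M [-0.028 -0.015 -0.038] w 0.502
[[-0.25, 0.0, 0.968], [-0.968, 0.0, -0.25], [-0.0, -1.0, 0.0]]
now head -0.2531 step [-0.0011 -0.0007  0.0009] ry -0.0081
t 3.62 pos [0.431  0.1078 0.0053] F [-0.1  -0.46 -0.39] M [-0.028 -0.015 -0.038] w 0.502
[[-0.25, 0.0, 0.968], [-0.968, 0.0, -0.25], [-0.0, -1.0, 0.0]]
```

Close enough, so I'll close gently at 20 N, rotating by the small remainder.

```bash
python3 -m handwheel '[[0,0,0.0005,0,-0.007,0,0.1],[0,0,0,0,0,0,0.05],[0,0,0,0,0,0,0.05],[0,0,0,0,0,0,0.05]]' 20; python3 -m handwheel '[[0,0,0,0,0,0,0.05],[0,0,0,0,0,0,0.05]]'; python3 -c "
from h import *
st()
c=cam('wrist'); save(c,'wrist4.png')"
```

```text
time: 4.12
tool_pos: [0.4314, 0.1077, 0.0052]
tcp_rot: [-1.083, 1.388, -1.388]
wrist_force: [0.2, 0.4, -0.3]
width: 0.052
time: 4.38
tool_pos: [0.4314, 0.1077, 0.0052]
tcp_rot: [-1.083, 1.388, -1.388]
wrist_force: [0.3, -0.7, 0.4]
width: 0.05
t 4.38 pos [0.4314 0.1077 0.0052] F [ 0.34 -0.74  0.44] M [-0.045  0.031  0.009] w 0.05
[[-0.244, 0.0, 0.97], [-0.97, -0.0, -0.244], [0.0, -1.0, 0.0]]
```

View pics/wrist4.png

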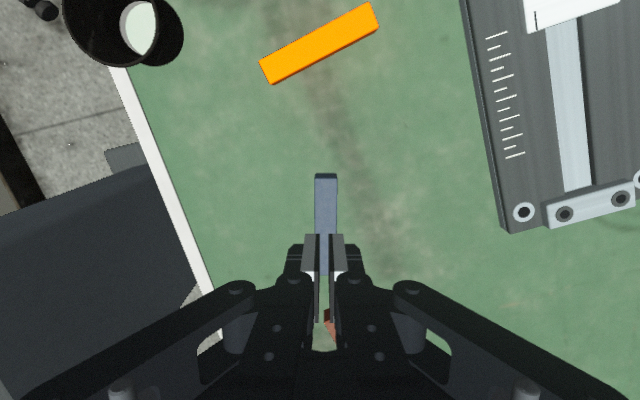

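```bash
python3 -c "
from h import *
c=cam('wrist'); T=tcp()
cv2.imwrite('pics/w4c.png',cv2.resize(c['image'][160:350,250:400],None,fx=4,fy=4,interpolation=cv2.INTER_CUBIC)[:600,:,::-1])
z=c['z_map']
for r in (180,220,236,245,260,275,300): print(r,np.round(z[r,300:352:4],3))
for u,v in [(326,200),(326,225),(312,240),(340,240),(326,250),(308,260),(345,260),(300,220)]:
    p=cv2.undistortPoints(np.array([[[u,v]]],float),c['mtx'],c['dist'])[0,0]; print(u,v,np.round((c['W']@np.array([*(p*z[v,u]),z[v,u],1]))[:3],4))
s=cam('scene'); cv2.imwrite('pics/s4c.png',cv2.resize(s['image'][200:340,200:350],None,fx=4,fy=4,interpolation=cv2.INTER_CUBIC)[:,:,::-1])
"
```

```text
180 [0.189 0.189 0.188 0.189 0.176 0.175 0.176 0.176 0.175 0.175 0.189 0.188
 0.189]
220 [0.194 0.195 0.196 0.195 0.182 0.183 0.183 0.183 0.182 0.182 0.195 0.195
 0.195]
236 [0.198 0.197 0.148 0.149 0.149 0.185 0.185 0.185 0.148 0.149 0.147 0.198
 0.199]
245 [0.147 0.138 0.139 0.14  0.139 0.186 0.186 0.155 0.139 0.138 0.14  0.138
 0.149]
260 [0.136 0.126 0.127 0.126 0.125 0.19  0.19  0.155 0.126 0.126 0.126 0.126
 0.135]
275 [0.112 0.114 0.114 0.118 0.119 0.206 0.207 0.156 0.119 0.119 0.114 0.114
 0.111]
300 [0.101 0.101 0.1   0.112 0.121 0.212 0.211 0.21  0.121 0.11  0.1   0.1
 0.1  ]
326 200 [0.4367 0.124  0.0132]
326 225 [0.4332 0.1099 0.0137]
312 240 [0.4292 0.1202 0.0527]
340 240 [0.4411 0.1169 0.0518]
326 250 [0.4295 0.095  0.0137]
308 260 [0.4282 0.1199 0.0695]
345 260 [0.4421 0.1165 0.0698]
300 220 [0.418  0.1123 0.0025]
```

View pics/w4c.png

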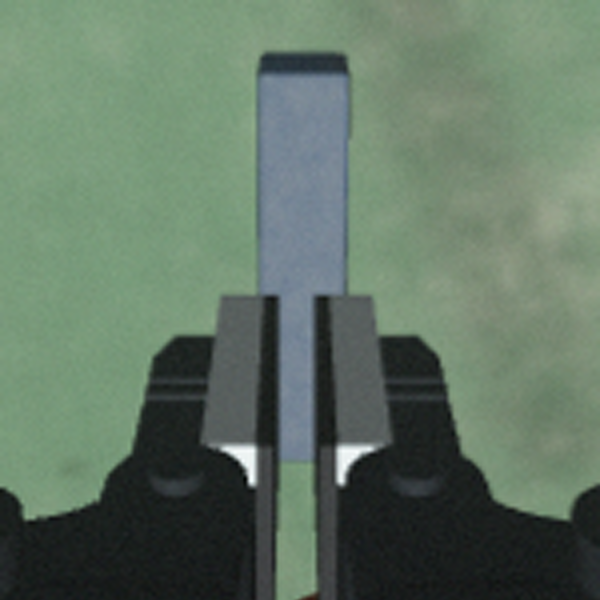

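View pics/s4c.png

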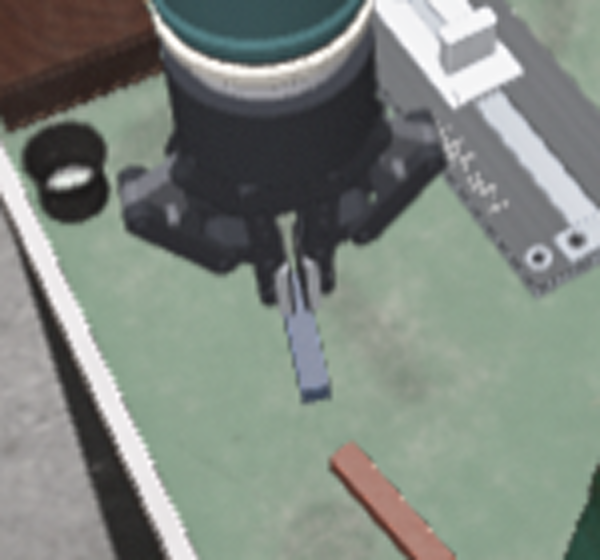

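```bash
python3 -c "
from h import *
c=cam('scene'); w=cam('wrist');T=tcp()
for y in (0,-.0187,-.045): print(y,(proj(c,(T@np.array([0,y,0,1]))[:3])-[200,200])*4, (proj(w,(T@np.array([-.011,y,0,1]))[:3])))
s=cam('side'); cv2.imwrite('pics/sd4.png',cv2.resize(s['image'][150:300,300:500],None,fx=4,fy=4)[:,:,::-1])
print((proj(s,(T@np.array([0,0,0,1]))[:3])-[300,150])*4)
"
```

```text
0 [[303.70239256 334.75192558]] [[323.90350018 205.73966387]]
-0.0187 [[301.21461854 312.11838791]] [[323.89365447 217.45777859]]
-0.045 [[297.56454165 278.86897628]] [[323.87572749 238.83263017]]
[[437.89987271 303.69354397]]
```

View pics/sd4.png

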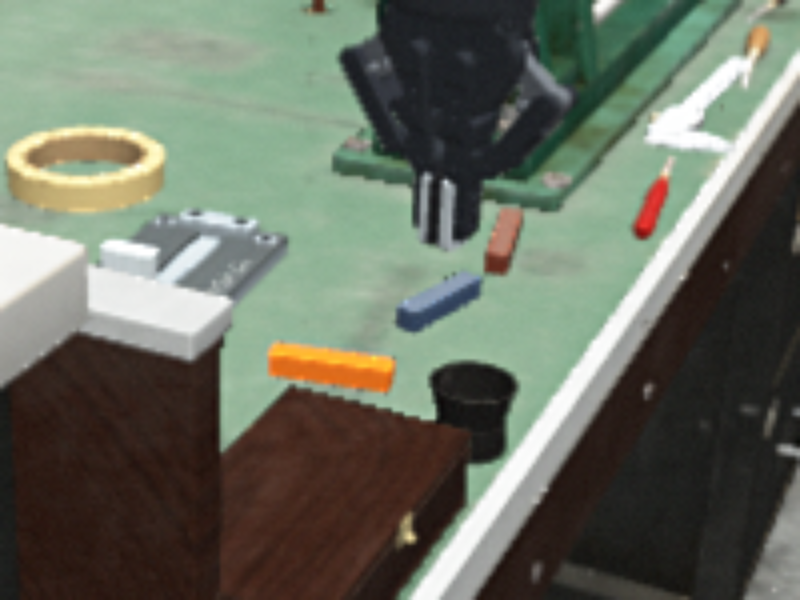

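```bash
python3 -c "
from h import *
s=cam('side'); T=tcp(); c=cam('scene')
for y in (0,-.02,-.03,-.035,-.04,-.045,-.05): print(y,(proj(s,(T@np.array([0,y,0,1]))[:3])-[300,150])*4,(proj(s,(T@np.array([-.011,y,0,1]))[:3])-[300,150])*4)
w=cam('wrist'); z=w['z_map']
# finger points in tool frame
v,u=np.mgrid[150:300,290:360]; v=v.ravel();u=u.ravel()
p=cv2.undistortPoints(np.c_[u,v].astype(float).reshape(-1,1,2),w['mtx'],w['dist']).reshape(-1,2); d=z[v,u]
P=np.c_[p*d[:,None],d,np.ones(len(d))]@np.array(w['hand_eye']).T
k=(P[:,1]<-.03)&(abs(P[:,0])<.03)&(d>0)
print('max tool y of finger pts',np.percentile(P[k,1],[50,95,99,100]))
q=P[k]; print(np.round(q[np.argsort(-q[:,1])[:8],:3],4))
print([x for x in dir(bot) if x[0]!='_'])
"
```

```text
0 [[437.82172518 303.62964774]] [[425.39311392 310.50624574]]
-0.02 [[440.13778333 268.65037767]] [[427.61815793 275.29925531]]
-0.03 [[441.30510068 250.92040977]] [[428.73963852 257.4514428 ]]
-0.035 [[441.89107407 241.99466182]] [[429.30261108 248.4657561 ]]
-0.04 [[442.47858731 233.02814433]] [[429.86706852 239.43861444]]
-0.045 [[443.06763769 224.02066183]] [[430.43300813 230.36981642]]
-0.05 [[443.65822232 214.97201858]] [[431.00042701 221.25916037]]
max tool y of finger pts [-0.06932434 -0.04332344 -0.03852089 -0.0353548 ]
[[-0.0064 -0.0354 -0.0023]
 [-0.005  -0.0357 -0.0023]
 [-0.0067 -0.0359  0.002 ]
 [-0.0062 -0.0359 -0.0023]
 [-0.0074 -0.0364 -0.0023]
 [-0.0074 -0.0364  0.002 ]
 [-0.0048 -0.0364 -0.0023]
 [-0.0055 -0.0366  0.002 ]]
['MotionError', 'read_state', 'tcp_to_grasp']
```

The side and wrist views both show the fingertips about 35 mm short of the reported TCP, so they closed above the stone without touching it. I'll open, descend in steps, and check visually.

```bash
python3 -m handwheel '[[0,0,0,0,0,0,0.4],[0,0,0,0,0,0,0.4],[0,0.012,0,0,0,0,0.4],[0,0.012,0,0,0,0,0.4],[0,0,0,0,0,0,0.4]]'; python3 -c "
from h import *
st()
s=cam('side'); cv2.imwrite('pics/sd5.png',cv2.resize(s['image'][150:300,300:500],None,fx=4,fy=4)[:,:,::-1])
w=cam('wrist'); save(w,'wrist5.png'); z=w['z_map']
v,u=np.mgrid[150:300,240:400]; v=v.ravel();u=u.ravel()
p=cv2.undistortPoints(np.c_[u,v].astype(float).reshape(-1,1,2),w['mtx'],w['dist']).reshape(-1,2); d=z[v,u]
P=np.c_[p*d[:,None],d,np.ones(len(d))]@np.array(w['hand_eye']).T
b=P[d>0]; print('bench tool y',np.percentile(b[:,1],[50,90,98]), 'world z', (tcp()@np.array([0,np.percentile(b[:,1],90),0,1]))[2])
k=(P[:,1]<-.036)&(abs(P[:,0])<.03)&(d>0)&(abs(P[:,2])<.03); q=P[k]; print(np.round(q[np.argsort(-q[:,1])[:4],:3],4))
"
```

```text
time: 5.45
tool_pos: [0.4295, 0.1074, -0.0206]
tcp_rot: [-1.086, 1.39, -1.387]
wrist_force: [0.4, 1.1, -0.4]
width: 0.402
t 5.45 pos [ 0.4295  0.1074 -0.0206] F [ 0.38  1.12 -0.36] M [-0.067  0.015 -0.017] w 0.402
[[-0.244, -0.004, 0.97], [-0.97, -0.001, -0.244], [0.002, -1.0, -0.004]]
bench tool y [-0.02151128 -0.02050409 -0.0199976 ] world z 0.0010886812347139924
[[ 0.0046 -0.0364  0.017 ]
 [ 0.0039 -0.0368  0.0169]
 [ 0.0049 -0.0368  0.017 ]
 [ 0.0054 -0.037   0.017 ]]
```

View pics/sd5.png

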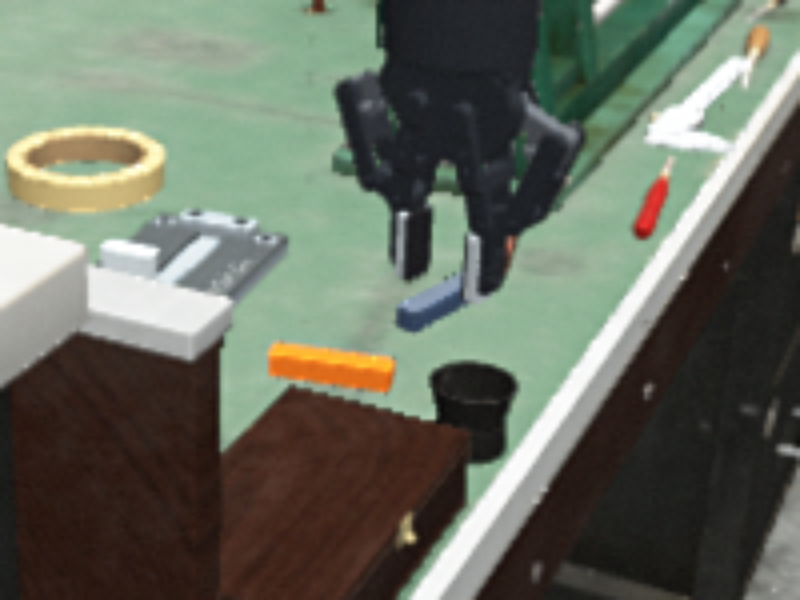

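```bash
cat > tip.py <<'E'
from h import *
st()
w=cam('wrist'); z=w['z_map']
v,u=np.mgrid[150:300,230:420]; v=v.ravel();u=u.ravel()
p=cv2.undistortPoints(np.c_[u,v].astype(float).reshape(-1,1,2),w['mtx'],w['dist']).reshape(-1,2); d=z[v,u]
P=np.c_[p*d[:,None],d,np.ones(len(d))]@np.array(w['hand_eye']).T
b=P[d>0]; by=np.percentile(b[:,1],95)
k=(P[:,1]<by-.0035)&(abs(P[:,0])<.014)&(d>0)&(abs(P[:,2])>.0085)&(abs(P[:,2])<.025); q=P[k]
print('bench y',by); print(np.round(q[np.argsort(-q[:,1])[:40:8],:3],4))
import sys
cv2.imwrite('pics/'+sys.argv[1],w['image'][:,:,::-1])
E
python3 -m handwheel '[[0,0.006,0.001,0,0,0,0.4],[0,0.004,0,0,0,0,0.4],[0,0,0,0,0,0,0.4],[0,0,0,0,0,0,0.4]]';python3 tip.py w6.png
```

```text
time: 6.05
tool_pos: [0.4324, 0.1075, -0.0288]
tcp_rot: [-1.083, 1.388, -1.388]
wrist_force: [-0.4, 0.8, 0.2]
width: 0.399
t 6.05 pos [ 0.4324  0.1075 -0.0288] F [-0.38  0.76  0.18] M [-0.006  0.064 -0.03 ] w 0.399
[[-0.244, 0.0, 0.97], [-0.97, 0.0, -0.244], [-0.0, -1.0, 0.0]]
bench y -0.029071456863381855
[[ 0.0034 -0.0367  0.0169]
 [ 0.0099 -0.0377 -0.0173]
 [-0.0092 -0.038   0.0169]
 [ 0.0079 -0.0383 -0.0172]
 [ 0.0088 -0.0385  0.0169]]
```

View pics/w6.png

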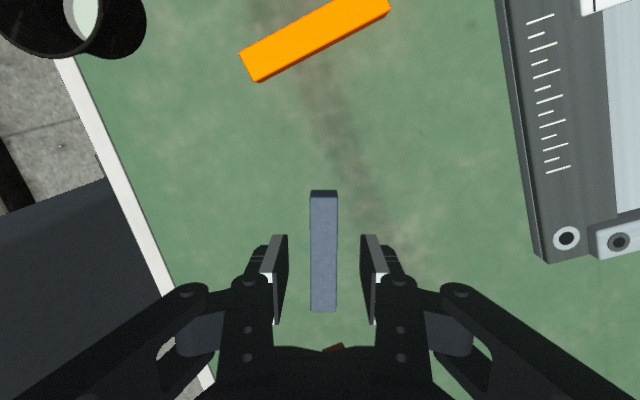

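```bash
python3 -m handwheel '[[0,0,0,0,0,0,0.0],[0,0,0,0,0,0,0.0],[0,0,0,0,0,0,0.0],[0,0,0,0,0,0,0]]' 20; python3 tip.py w7.png
```

```text
time: 6.6
tool_pos: [0.4327, 0.1075, -0.0286]
tcp_rot: [-1.082, 1.388, -1.388]
wrist_force: [-0.4, 1.0, 2.0]
width: 0.134
t 6.6 pos [ 0.4327  0.1075 -0.0286] F [-0.41  0.97  2.03] M [ 0.002 -0.053  0.002] w 0.134
[[-0.244, 0.001, 0.97], [-0.97, 0.0, -0.244], [-0.0, -1.0, 0.001]]
bench y -0.028845046974160102
[[-0.0109 -0.0396  0.0111]
 [-0.0112 -0.0403 -0.0105]
 [-0.011  -0.0409 -0.0118]
 [-0.0112 -0.0412  0.011 ]
 [-0.0114 -0.0418 -0.0104]]
```

View pics/w7.png

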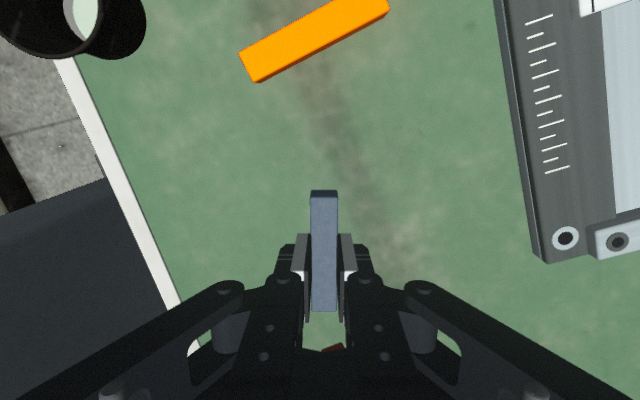

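```bash
python3 -m handwheel '[[0,-0.01,0,0,0,0,0],[0,-0.04,0,0,0,0,0],[0,-0.03,0,0,0,0,0],[0,0,0,0,0,0,0]]'; python3 -c "
from h import *
st()
s=cam('side'); T=tcp(); c=cam('scene'); w=cam('wrist'); save(w,'w8.png')
p=proj(s,T[:3,3]);print(p); np.save('s8.npy',s,allow_pickle=True)
cv2.imwrite('pics/sd8.png',cv2.resize(s['image'][150:260,340:460],None,fx=5,fy=5,interpolation=cv2.INTER_CUBIC)[:,:,::-1])
cv2.imwrite('pics/sc8.png',cv2.resize(c['image'][190:310,220:350],None,fx=5,fy=5,interpolation=cv2.INTER_CUBIC)[:,:,::-1])"
```

```text
time: 7.15
tool_pos: [0.4351, 0.108, 0.0542]
tcp_rot: [-1.077, 1.384, -1.389]
wrist_force: [0.7, 0.5, -0.5]
width: 0.133
t 7.15 pos [0.4351 0.108  0.0542] F [ 0.65  0.47 -0.53] M [ 0.005 -0.027  0.026] w 0.133
[[-0.243, 0.006, 0.97], [-0.97, 0.001, -0.243], [-0.003, -1.0, 0.006]]
[[409.88281857 204.78276649]]
```

View pics/sd8.png

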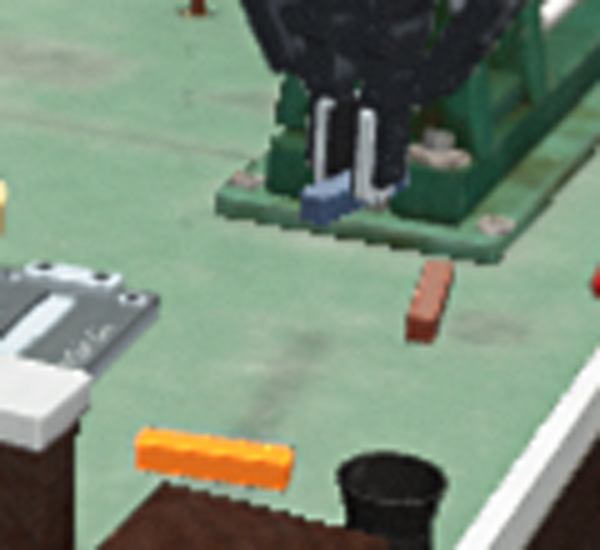

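View pics/sc8.png

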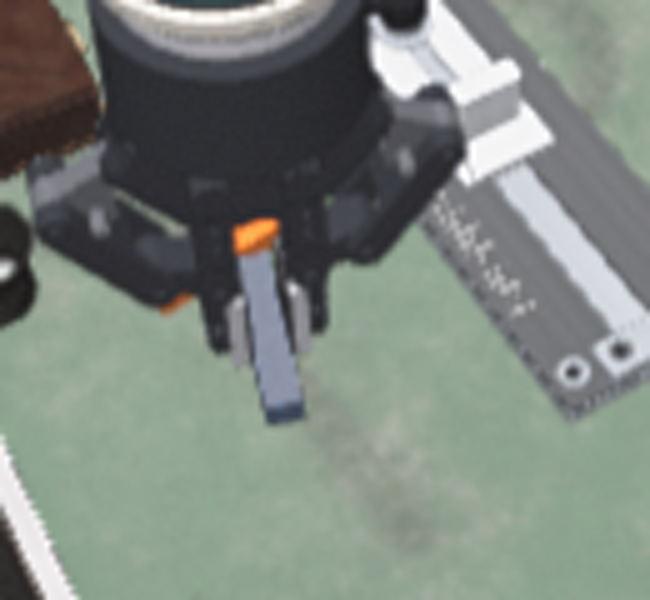

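View pics/w8.png

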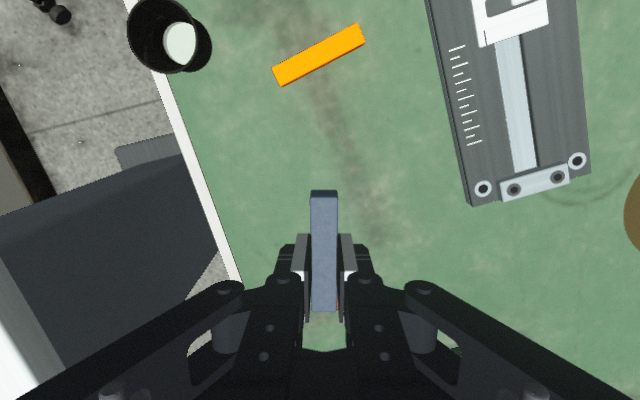

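```bash
python3 -c "
from h import *
s=np.load('s8.npy',allow_pickle=True).item(); T=tcp(); st()
for y in (-.029,-.0355,-.040):
  for z in (-.012,-.0065,.0065,.012): print(y,z,[np.round((proj(s,(T@np.array([x,y,z,1]))[:3])-[340,150])*5,0).tolist() for x in (-.011,.011)])
print('stone bottom ends if z=-.029', [np.round((proj(s,(T@np.array([x,-.029,z,1]))[:3])-[340,150])*5,0).tolist() for x in (-.0295,.0295) for z in (-.00625,.00625)])
cv2.imwrite('pics/sd9.png',cv2.resize(s['image'][165:200,390:430],None,fx=16,fy=16,interpolation=cv2.INTER_NEAREST)[:,:,::-1])
"
```

```text
t 7.3 pos [0.4314 0.1073 0.0504] F [ 0.72  0.15 -0.67] M [0.017 0.006 0.003] w 0.135
[[-0.244, -0.002, 0.97], [-0.97, -0.0, -0.244], [0.001, -1.0, -0.001]]
-0.029 -0.012 [[[368.0, 228.0]], [[399.0, 213.0]]]
-0.029 -0.0065 [[[356.0, 225.0]], [[388.0, 210.0]]]
-0.029 0.0065 [[[329.0, 216.0]], [[361.0, 202.0]]]
-0.029 0.012 [[[318.0, 213.0]], [[350.0, 198.0]]]
-0.0355 -0.012 [[[369.0, 213.0]], [[401.0, 198.0]]]
-0.0355 -0.0065 [[[357.0, 209.0]], [[389.0, 194.0]]]
-0.0355 0.0065 [[[330.0, 201.0]], [[362.0, 187.0]]]
-0.0355 0.012 [[[319.0, 198.0]], [[350.0, 184.0]]]
-0.04 -0.012 [[[370.0, 202.0]], [[401.0, 187.0]]]
-0.04 -0.0065 [[[358.0, 199.0]], [[390.0, 184.0]]]
-0.04 0.0065 [[[331.0, 191.0]], [[362.0, 176.0]]]
-0.04 0.012 [[[319.0, 187.0]], [[351.0, 173.0]]]
stone bottom ends if z=-.029 [[[328.0, 237.0]], [[302.0, 229.0]], [[413.0, 197.0]], [[387.0, 190.0]]]
```

View pics/sd9.png

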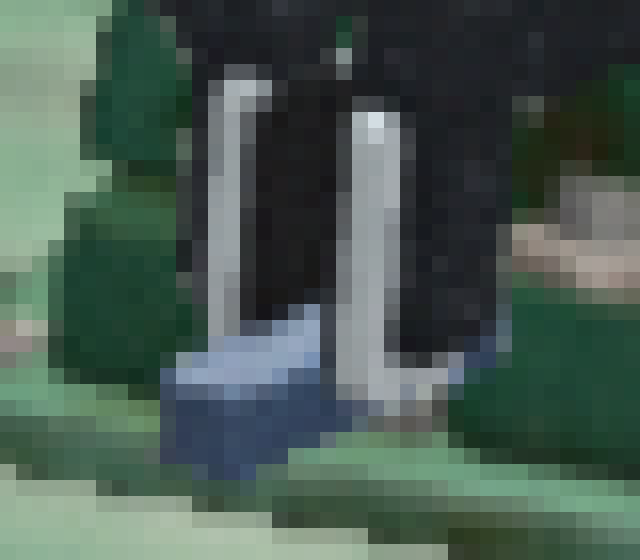

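```bash
python3 -c "
from h import *
plan([.5698,.1287,.050],.084,3)"
```

```text
now head -0.246 step [-0.0134  0.      0.0449] ry -0.11
```

```bash
python3 -m handwheel '[[-0.0134,0,0.045,0,-0.11,0,0],[-0.0134,0,0.045,0,-0.11,0,0],[-0.0134,0,0.045,0,-0.11,0,0],[0,0,0,0,0,0,0],[0,0,0,0,0,0,0],[0,0,0,0,0,0,0]]'; python3 -c "
from h import *
st(); c=cam('wrist');st(); save(c,'w10.png'); np.save('w10.npy',c,allow_pickle=True)"
```

```text
time: 8.05
tool_pos: [0.5688, 0.1285, 0.05]
tcp_rot: [-1.25, 1.149, -1.146]
wrist_force: [0.5, 0.0, 0.6]
width: 0.136
t 8.05 pos [0.5688 0.1285 0.05  ] F [0.54 0.03 0.56] M [0.026 0.025 0.006] w 0.136
[[0.083, -0.003, 0.997], [-0.997, -0.001, 0.083], [0.0, -1.0, -0.003]]
t 8.1 pos [0.5693 0.1286 0.0505] F [ 0.45 -1.11 -0.13] M [ 0.026  0.065 -0.008] w 0.136
[[0.084, -0.002, 0.997], [-0.997, -0.0, 0.084], [0.0, -1.0, -0.002]]
```

View pics/w10.png

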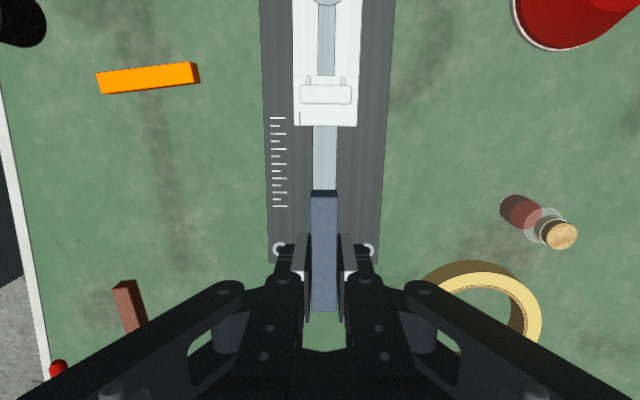

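```bash
cat > m5.py <<'E'
from h import *
import sys
c=np.load(sys.argv[1],allow_pickle=True).item(); g=cv2.cvtColor(c['image'],cv2.COLOR_RGB2GRAY).astype(float)
Tl=c['W']@np.linalg.inv(np.array(c['hand_eye'])) # tool
def edge(row,a,b,sign):
    gg=cv2.GaussianBlur(g,(3,5),0)[row]; d=np.diff(gg)[a:b]*sign; i=int(np.argmax(d)); 
    w=np.clip(d[max(0,i-2):i+3],0,None); return a+max(0,i-2)+np.sum(np.arange(len(w))*w)/w.sum()+.5
gl=np.array([(edge(r,303,322,1),r) for r in range(132,186,4)]); gr=np.array([(edge(r,328,345,-1),r) for r in range(132,186,4)])
L=onz(c,gl,.010);Rr=onz(c,gr,.010)
M=(L+Rr)[:,:2]/2*1000; k=np.polyfit(M[:,1],M[:,0],1); print('groove width',np.round((Rr-L)[:,0].mean()*1000,1),'line x at y=128:',np.round(np.polyval(k,128),2),'y=180',np.round(np.polyval(k,180),2),'slope deg',np.degrees(np.arctan(-k[0])))
ol=np.array([(edge(r,258,276,-1),r) for r in range(60,240,6)]); orr=np.array([(edge(r,372,402,1),r) for r in range(20,240,6)])
for e,n in ((ol,'outer L'),(orr,'outer R')):
    P=onz(c,e,.012)[:,:2]*1000; kk=np.polyfit(P[:,1],P[:,0],1); res=P[:,0]-np.polyval(kk,P[:,1]); q=abs(res)<1.5; kk=np.polyfit(P[q,1],P[q,0],1); print(n,'x at128',np.round(np.polyval(kk,128),2),'slope',np.degrees(np.arctan(-kk[0])),q.sum(),len(q))
# stone in tool frame
sl=np.array([(edge(r,306,316,1 if 0 else -1),r) for r in range(196,228,3)]); sr=np.array([(edge(r,332,342,1),r) for r in range(196,228,3)])
b=np.array(c['image'],int); 
hsv=cv2.cvtColor(c['image'],cv2.COLOR_RGB2HSV)
print(hsv[215,324],hsv[215,306],hsv[160,325])
m=cv2.inRange(hsv,(100,45,50),(130,255,255)); m[:185]=0; m[320:]=0; m[:,:300]=0; m[:,345:]=0
H=np.array(c['hand_eye'])
def ontool(px,y):
    p=cv2.undistortPoints(np.array(px,float).reshape(-1,1,2),c['mtx'],c['dist']).reshape(-1,2); d=np.c_[p,np.ones(len(p))]@H[:3,:3].T; o=H[:3,3]
    return (o+d*((y-o[1])/d[:,1])[:,None])*1000
P=ontool(np.argwhere(m>0)[:,::-1],-.0415)[:,[0,2]].astype(np.float32)
print('stone in tool x,z',cv2.minAreaRect(P))
rows=[r for r in range(194,230,3)]
A=ontool([(np.flatnonzero(m[r])[0]-.5,r) for r in rows],-.0415); B=ontool([(np.flatnonzero(m[r])[-1]+.5,r) for r in rows],-.0415)
mid=(A+B)/2; kk=np.polyfit(mid[:,0],mid[:,2],1); print('stone width',np.mean(B[:,2]-A[:,2]),'z mid',mid[:,2].mean(),'yaw deg',np.degrees(kk[0]))
# nose, in world
col=325; 
print('nose px row', [edge2 for edge2 in [int(np.argmin(np.diff(g[115:140,u])))+115 for u in (305,345)]])
E
python3 m5.py w10.npy; python3 -c "
import cv2;i=cv2.imread('pics/w10.png')[60:330,240:410];cv2.imwrite('pics/w10c.png',cv2.resize(i,None,fx=2.2,fy=2.2,interpolation=cv2.INTER_CUBIC))"
```

```text
groove width 15.5 line x at y=128: 568.75 y=180 565.0 slope deg 4.125848269226036
outer L x at128 528.32 slope 3.9575059573899636 30 30
outer R x at128 609.07 slope 3.9857594558060105 37 37
[104  46 140] [65 17 92] [ 94  20 192]
stone in tool x,z ((-1.823923110961914, 0.15221834182739258), (61.65639114379883, 12.539525032043457), 0.21936924755573273)
stone width 12.350417460610208 z mid -0.04909716485792918 yaw deg 0.4053172824146906
nose px row [125, 125]
```

View pics/w10c.png

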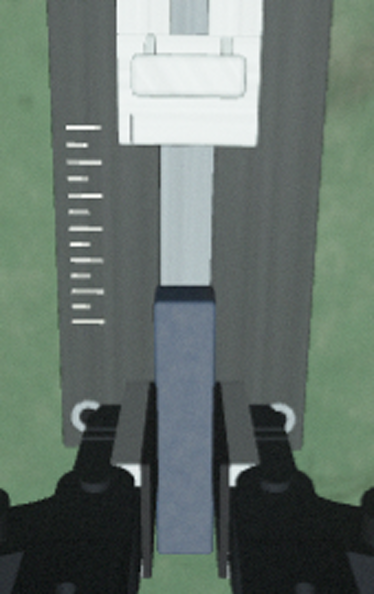

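```bash
python3 -m handwheel '[[-0.001,0.02,-0.0006,0,0.014,0,0],[0,0.02,0,0,0,0,0],[0,0.02,0,0,0,0,0],[0,0,0,0,0,0,0],[0,0,0,0,0,0,0],[0,0,0,0,0,0,0]]'; python3 -c "
from h import *
st(); c=cam('wrist');st(); save(c,'w11.png'); np.save('w11.npy',c,allow_pickle=True)"
```

```text
time: 8.85
tool_pos: [0.5714, 0.1301, -0.008]
tcp_rot: [-1.24, 1.156, -1.158]
wrist_force: [0.1, 0.2, -0.8]
width: 0.136
t 8.85 pos [ 0.5714  0.1301 -0.008 ] F [ 0.11  0.24 -0.75] M [-0.039  0.015 -0.007] w 0.136
[[0.07, 0.002, 0.998], [-0.998, 0.0, 0.07], [-0.0, -1.0, 0.002]]
t 8.9 pos [ 0.5713  0.13   -0.0079] F [-0.13  0.36  0.1 ] M [ 0.019 -0.027  0.01 ] w 0.133
[[0.07, 0.002, 0.998], [-0.998, 0.0, 0.07], [-0.0, -1.0, 0.002]]
```

View pics/w11.png

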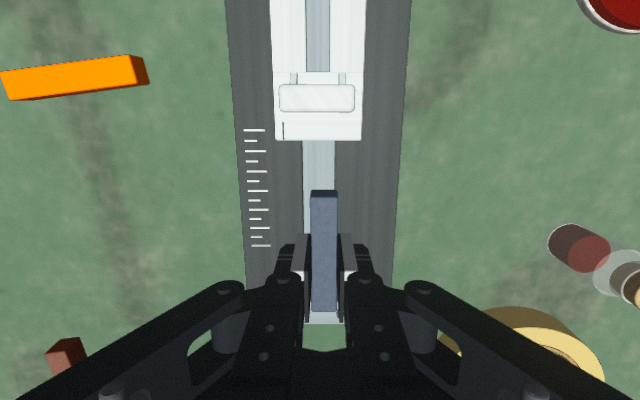

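```bash
sed -e 's/edge(r,303,322,1)/edge(r,294,314,1)/' -e 's/edge(r,328,345,-1)/edge(r,326,346,-1)/' -e 's/range(132,186,4)/range(146,188,3)/g' -e '/^ol=/,/^    P=onz(c,e/d' m5.py > m6.py; python3 m6.py w11.npy; python3 -c "
from h import *
c=np.load('w11.npy',allow_pickle=True).item()
print('nose top/bottom',onz(c,[(318,140)],.018),onz(c,[(318,140)],.012))"
```

```text
groove width 15.6 line x at y=128: 568.56 y=180 565.17 slope deg 3.72088030184656
[104  53 140] [ 96  21 196] [ 92  20 191]
stone in tool x,z ((-1.824197769165039, 0.17034912109375), (61.639732360839844, 12.611969947814941), 0.12455098330974579)
stone width 12.313855864318981 z mid -0.06894731398602534 yaw deg 0.7429224045613011
nose px row [138, 138]
nose top/bottom [[0.56501035 0.18204542 0.018     ]] [[0.56496855 0.18123783 0.012     ]]
```

```bash
python3 -m handwheel '[[0,0,-0.0028,0,0.008,0,0],[0,0,0,0,0,0,0],[0,0,0,0,0,0,0],[0,0.004,0,0,0,0,0],[0,0,0,0,0,0,0],[0,0,0,0,0,0,0]]'; python3 -c "
from h import *
st(); c=cam('wrist');st(); save(c,'w12.png'); np.save('w12.npy',c,allow_pickle=True)"; python3 m6.py w12.npy
```

```text
time: 9.65
tool_pos: [0.5674, 0.1297, -0.013]
tcp_rot: [-1.238, 1.164, -1.163]
wrist_force: [0.2, 0.0, 0.1]
width: 0.136
t 9.65 pos [ 0.5674  0.1297 -0.013 ] F [0.15 0.04 0.1 ] M [0.035 0.016 0.002] w 0.136
[[0.062, -0.0, 0.998], [-0.998, -0.0, 0.062], [0.0, -1.0, -0.0]]
t 9.7 pos [ 0.5675  0.1296 -0.0129] F [-0.09 -0.16 -1.17] M [-0.029 -0.016 -0.063] w 0.137
[[0.062, -0.0, 0.998], [-0.998, -0.0, 0.062], [0.0, -1.0, -0.0]]
groove width 15.6 line x at y=128: 568.88 y=180 565.06 slope deg 4.194207291829655
[107  49 136] [87 23 99] [ 94  21 194]
stone in tool x,z ((-1.8228416442871094, 0.18705463409423828), (61.640533447265625, 12.657526016235352), 0.12454088777303696)
stone width 12.423507317286541 z mid -0.05671874744997859 yaw deg 0.40533813834899857
nose px row [120, 115]
```

View pics/w12.png

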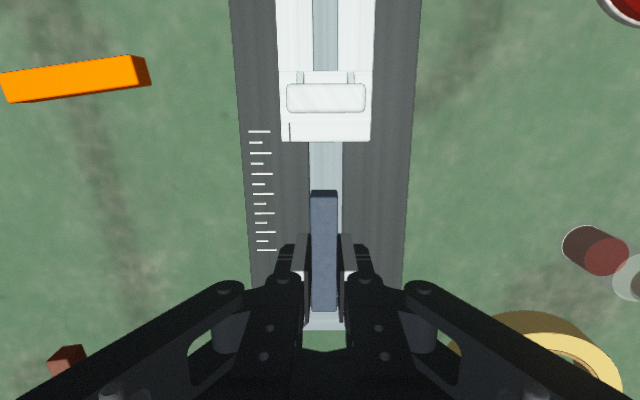

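```bash
python3 -m handwheel '[[0,0,0.001,0,0,0,0],[0,0.002,0,0,0,0,0],[0,0.002,0,0,0,0,0],[0,0.002,0,0,0,0,0],[0,0,0,0,0,0,0]]'; python3 -c "
from h import *
st()"
```

```text
time: 10.32
tool_pos: [0.5682, 0.1297, -0.0192]
tcp_rot: [-1.238, 1.164, -1.163]
wrist_force: [0.0, -0.5, -0.4]
width: 0.137
t 10.32 pos [ 0.5682  0.1297 -0.0192] F [ 0.01 -0.54 -0.41] M [-0.055  0.001 -0.019] w 0.137
[[0.062, -0.001, 0.998], [-0.998, -0.0, 0.062], [0.0, -1.0, -0.001]]
```

```bash
python3 -m handwheel '[[0,0.001,0,0,0,0,0],[0,0.0008,0,0,0,0,0],[0,0,0,0,0,0,0]]'; python3 -c "
from h import *
st(); c=cam('wrist');st(); save(c,'w13.png'); np.save('w13.npy',c,allow_pickle=True)"; python3 m6.py w13.npy
```

```text
time: 10.7
tool_pos: [0.5686, 0.1298, -0.0205]
tcp_rot: [-1.238, 1.163, -1.163]
wrist_force: [-0.4, 0.5, -0.1]
width: 0.138
t 10.7 pos [ 0.5686  0.1298 -0.0205] F [-0.4   0.53 -0.09] M [-0.013  0.041 -0.035] w 0.138
[[0.062, 0.0, 0.998], [-0.998, 0.0, 0.062], [-0.0, -1.0, 0.0]]
t 10.75 pos [ 0.5686  0.1298 -0.0205] F [-0.16  0.05  0.2 ] M [-0.048  0.019  0.011] w 0.136
[[0.062, 0.0, 0.998], [-0.998, 0.0, 0.062], [-0.0, -1.0, 0.0]]
groove width 15.6 line x at y=128: 568.76 y=180 565.11 slope deg 4.016558034790679
[107  47 140] [96 21 60] [ 94  19 192]
stone in tool x,z ((-1.8229942321777344, 0.1533985137939453), (61.640411376953125, 12.60151481628418), 0.12419191747903824)
stone width 12.313921085410925 z mid -0.0744109940142929 yaw deg 0.7429313762317886
nose px row [116, 121]
```

View pics/w13.png

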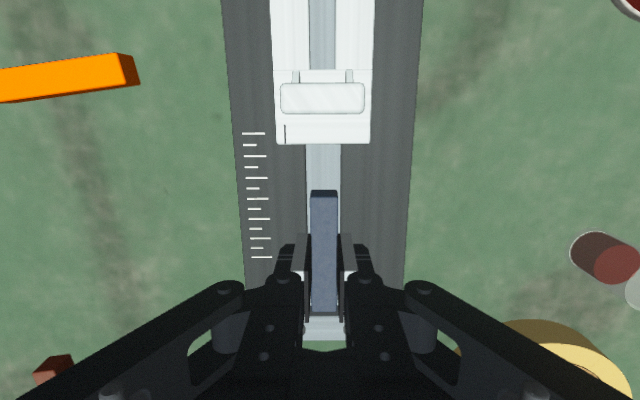

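```bash
python3 -m handwheel '[[0,0.0006,0,0,0,0,0],[0,0,0,0,0,0,0],[0,0,0,0,0,0,0.3],[0,0,0,0,0,0,0.3],[0,0,0,0,0,0,0.3]]'; python3 -c "
from h import *
st(); c=cam('wrist'); save(c,'w14.png'); np.save('w14.npy',c,allow_pickle=True)"; python3 m6.py w14.npy
```

```text
time: 11.38
tool_pos: [0.5684, 0.1297, -0.0214]
tcp_rot: [-1.238, 1.164, -1.163]
wrist_force: [1.1, 0.1, 0.4]
width: 0.297
t 11.38 pos [ 0.5684  0.1297 -0.0214] F [1.06 0.12 0.44] M [ 0.006 -0.    -0.028] w 0.297
[[0.062, -0.0, 0.998], [-0.998, -0.0, 0.062], [0.0, -1.0, -0.0]]
groove width 15.7 line x at y=128: 568.96 y=180 565.07 slope deg 4.270830915121011
[107  46 138] [90 20 77] [ 96  20 190]
stone in tool x,z ((-1.5381011962890625, 0.27802419662475586), (62.209598541259766, 12.531320571899414), 0.1385032832622528)
stone width 12.310514088225107 z mid 0.29489339900177974 yaw deg -0.5298908325986721
nose px row [122, 122]
```

View pics/w14.png

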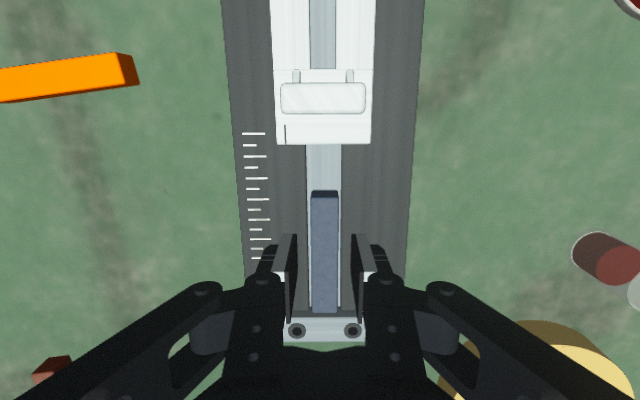

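```bash
python3 -m handwheel '[[0,-0.02,0,0,0,0,0.3],[0,-0.03,0,0,0,0,0.55],[-0.025,-0.03,0,0,0,0,0.55],[-0.03,0,0,0,0,0,0.55],[0,0,0,0,0,0,0.55],[0,0,0,0,0,0,0.55]]'; python3 -c "
from h import *
st(); c=cam('wrist');st(); save(c,'w15.png'); np.save('w15.npy',c,allow_pickle=True)"
```

```text
time: 12.18
tool_pos: [0.5651, 0.1844, 0.0594]
tcp_rot: [-1.238, 1.163, -1.163]
wrist_force: [0.3, 0.1, -0.3]
width: 0.551
t 12.18 pos [0.5651 0.1844 0.0594] F [ 0.31  0.08 -0.26] M [ 0.008 -0.033  0.008] w 0.551
[[0.063, 0.0, 0.998], [-0.998, -0.0, 0.063], [0.0, -1.0, 0.0]]
t 12.22 pos [0.565  0.184  0.0589] F [-0.06 -0.55 -0.95] M [-0.01   0.024  0.035] w 0.55
[[0.062, -0.0, 0.998], [-0.998, -0.0, 0.062], [0.0, -1.0, -0.0]]
```

View pics/w15.png

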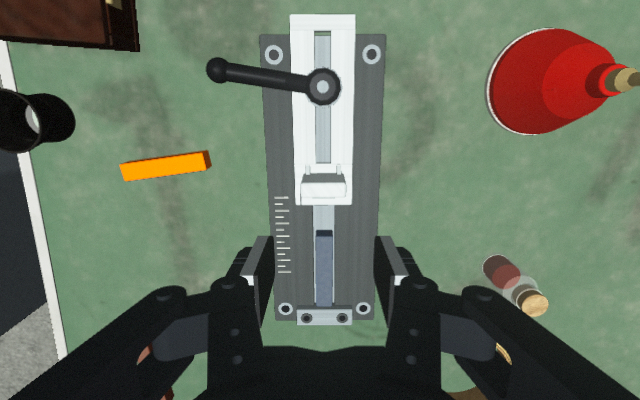

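```bash
python3 -c "
import cv2;i=cv2.imread('pics/w15.png')[40:330,200:400];cv2.imwrite('pics/w15c.png',cv2.resize(i[100:],None,fx=4,fy=4,interpolation=cv2.INTER_CUBIC)[:600])
cv2.imwrite('pics/w15d.png',cv2.resize(i[:130],None,fx=4,fy=4,interpolation=cv2.INTER_CUBIC)[:600])"
```

```text
(no output)
```

View pics/w15c.png

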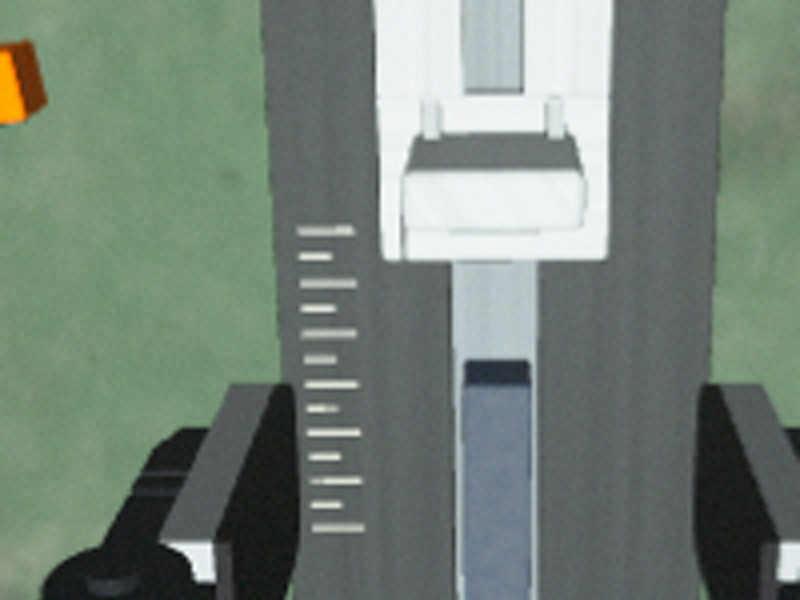

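View pics/w15d.png

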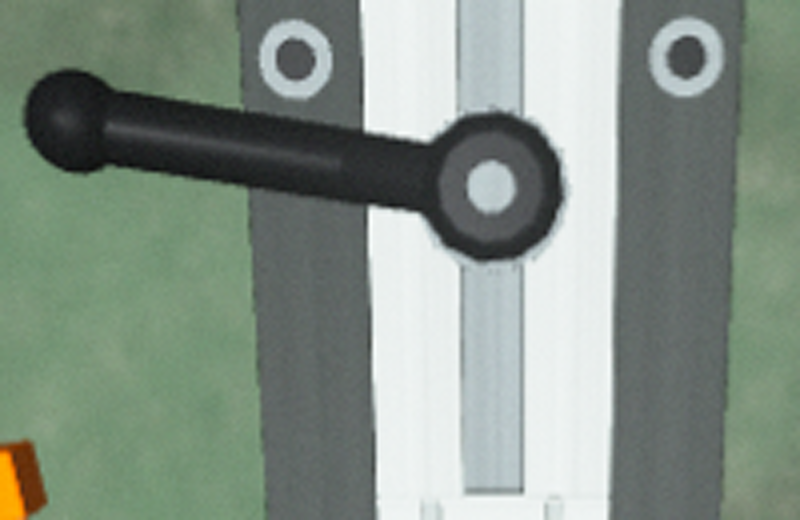

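```bash
python3 -c "
from h import *
c=np.load('w15.npy',allow_pickle=True).item()
f=lambda p:(np.array(p,float)/4+[200,140]-.375)
W=lambda p,z:np.round(onz(c,p,z)[:,:2]*1000,1)
print('tab top corners',W(f([[404,170],[582,170],[580,230],[404,230]]),.046).tolist())
print('nose z18',W(f([[382,260],[606,260]]),.018).tolist(),'z12',W(f([[382,260],[606,260]]),.012).tolist())
print('stone +y end top',W(f([[463,384],[530,384]]),.0205).tolist())
g=lambda p:(np.array(p,float)/4+[200,40]-.375)
print('hub',W(g([[491,186],[497,186]]),.046),'ball',W(g([[70,120]]),.042))
H=W(g([[491,186]]),.046)[0];B=W(g([[70,120]]),.042)[0];d=B-H
print('len',np.hypot(*d),'angle from holder -x cw', np.arctan2(d[1],-d[0])+.070)
print('stone -y end, stop face',W([[324,305]],.0205),W([[324,310]],.018))
"
```

```text
tab top corners [[549.8, 205.0], [576.8, 206.7], [577.2, 197.2], [550.2, 195.5]]
nose z18 [[545.1, 180.7], [584.7, 183.2]] z12 [[544.6, 178.6], [585.4, 181.2]]
stone +y end top [[560.8, 158.8], [572.8, 159.6]]
hub [[559.5 261.1]
 [560.3 261.2]] ball [[500.1 266.1]]
len 59.6100662640128 angle from holder -x cw 0.15397711912758658
stone -y end, stop face [[570.7 101.3]] [[571.1  95. ]]
```

```bash
python3 -m handwheel '[[-0.0165,0.015,-0.0005,0,-0.008,0,0.55],[0,0.022,0,0,0,0,0.55],[0,0.022,0,0,0,0,0.55],[0,0.012,0,0,0,0,0.55],[0,0,0,0,0,0,0.55],[0,0,0,0,0,0,0.55]]'; python3 -c "
from h import *
st(); c=cam('wrist');st(); save(c,'w16.png'); s=cam('side'); cv2.imwrite('pics/sd16.png',cv2.resize(s['image'][140:260,300:440],None,fx=5,fy=5,interpolation=cv2.INTER_CUBIC)[:,:,::-1]);s=cam('scene'); cv2.imwrite('pics/sc16.png',cv2.resize(s['image'][140:290,240:400],None,fx=4,fy=4,interpolation=cv2.INTER_CUBIC)[:,:,::-1])"
```

```text
time: 12.98
tool_pos: [0.5642, 0.2013, -0.0118]
tcp_rot: [-1.241, 1.157, -1.158]
wrist_force: [-0.0, 0.2, 0.6]
width: 0.55
t 12.97 pos [ 0.5642  0.2013 -0.0118] F [-0.03  0.19  0.62] M [ 0.019 -0.005 -0.019] w 0.55
[[0.07, 0.001, 0.998], [-0.998, 0.0, 0.07], [-0.0, -1.0, 0.001]]
t 13.03 pos [ 0.5645  0.2014 -0.0113] F [-0.15  0.35 -0.33] M [-0.    -0.039 -0.023] w 0.549
[[0.07, 0.002, 0.998], [-0.998, 0.001, 0.07], [-0.0, -1.0, 0.002]]
```

View pics/w16.png

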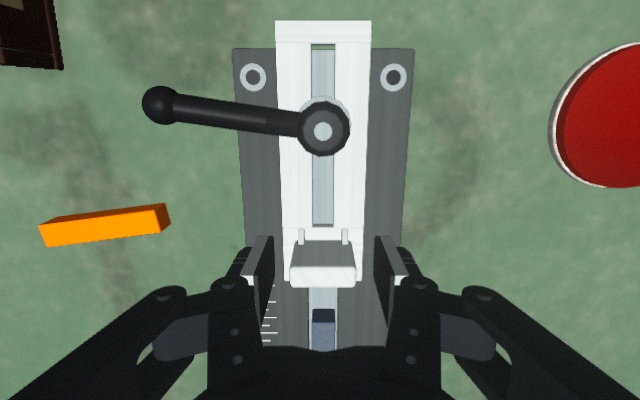

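View pics/sc16.png

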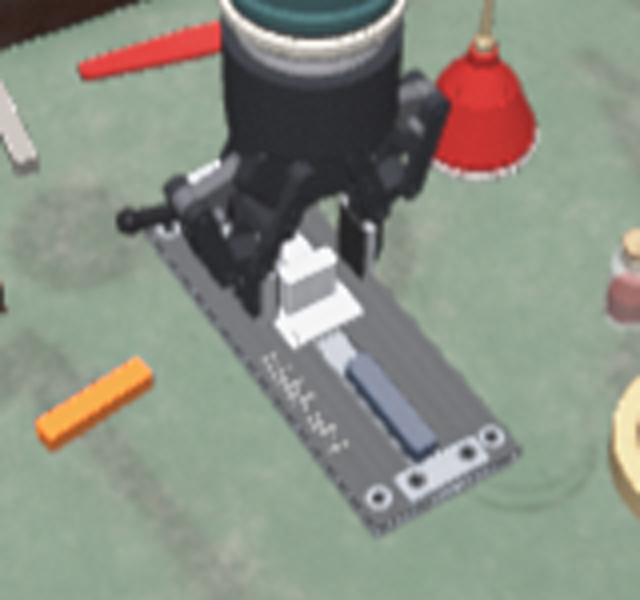

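```bash
python3 -m handwheel '[[0,0.001,-0.0006,0,0,0,0.2],[0,0,0,0,0,0,0.2],[0,0,0,0,0,0,0.2],[0,0,0,0,0,0,0.2]]' 40; python3 -c "
from h import *
st()"
```

```text
time: 13.62
tool_pos: [0.5638, 0.2012, -0.0123]
tcp_rot: [-1.24, 1.157, -1.158]
wrist_force: [-0.9, 0.2, 5.6]
width: 0.318
t 13.62 pos [ 0.5638  0.2012 -0.0123] F [-0.91  0.2   5.57] M [-0.004  0.068  0.06 ] w 0.318
[[0.07, 0.001, 0.998], [-0.998, 0.0, 0.07], [-0.0, -1.0, 0.001]]
```

```bash
python3 -m handwheel '[[0.003,0,0,0,0,0,0.2],[0.003,0,0,0,0,0,0.2]]'; python3 -m handwheel '[[0.003,0,0,0,0,0,0.2],[0.003,0,0,0,0,0,0.2],[0.002,0,0,0,0,0,0.2]]';python3 -m handwheel '[[0.002,0,0,0,0,0,0.2],[0.002,0,0,0,0,0,0.2]]';  python3 -c "
from h import *
st(); c=cam('wrist'); save(c,'w17.png');st()"
```

```text
time: 13.88
tool_pos: [0.5643, 0.1967, -0.0124]
tcp_rot: [-1.238, 1.158, -1.157]
wrist_force: [-0.0, 5.5, 4.3]
width: 0.317
time: 14.25
tool_pos: [0.5649, 0.1887, -0.0124]
tcp_rot: [-1.238, 1.158, -1.157]
wrist_force: [-0.2, 5.1, 5.0]
width: 0.315
time: 14.5
tool_pos: [0.5652, 0.1848, -0.0124]
tcp_rot: [-1.238, 1.158, -1.157]
wrist_force: [-0.5, 5.2, 3.8]
width: 0.316
t 14.5 pos [ 0.5652  0.1848 -0.0124] F [-0.46  5.24  3.77] M [ 0.877  0.165 -0.036] w 0.316
[[0.069, 0.002, 0.998], [-0.998, 0.003, 0.069], [-0.003, -1.0, 0.002]]
t 14.55 pos [ 0.5652  0.1846 -0.0123] F [-0.54  5.5   5.18] M [ 0.816  0.115 -0.03 ] w 0.316
[[0.069, 0.002, 0.998], [-0.998, 0.003, 0.069], [-0.002, -1.0, 0.002]]
```

View pics/w17.png

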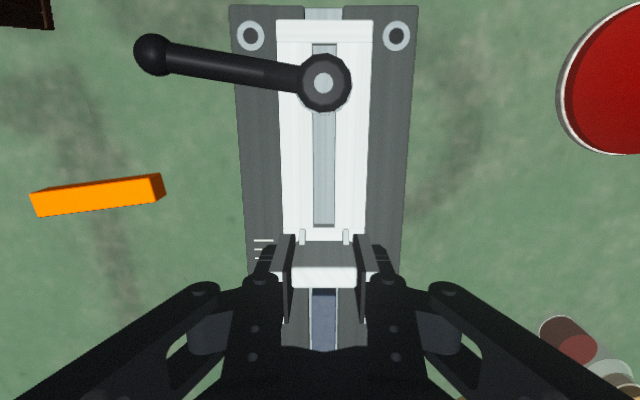

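```bash
python3 -m handwheel '[[0.002,0,0,0,0,0,0.2],[0.002,0,0,0,0,0,0.2],[0.002,0,0,0,0,0,0.2]]'; for i in 1; do python3 -m handwheel '[[0.0007,0,0,0,0,0,0.2],[0.0007,0,0,0,0,0,0.2]]'; done; python3 -c "
from h import *
st()"
```

```text
time: 14.92
tool_pos: [0.5656, 0.1789, -0.0123]
tcp_rot: [-1.238, 1.158, -1.157]
wrist_force: [-0.5, 6.3, 4.8]
width: 0.317
time: 15.18
tool_pos: [0.5657, 0.1775, -0.0123]
tcp_rot: [-1.238, 1.158, -1.157]
wrist_force: [-0.9, 6.5, 4.9]
width: 0.317
t 15.18 pos [ 0.5657  0.1775 -0.0123] F [-0.88  6.54  4.92] M [ 0.926  0.137 -0.015] w 0.317
[[0.069, 0.002, 0.998], [-0.998, 0.003, 0.069], [-0.003, -1.0, 0.002]]
```

```bash
python3 -m handwheel '[[0.0005,0,0,0,0,0,0.2]]'; python3 -m handwheel '[[0.0004,0,0,0,0,0,0.2]]'
```

```text
time: 15.3
tool_pos: [0.5657, 0.177, -0.0124]
tcp_rot: [-1.238, 1.158, -1.157]
wrist_force: [-0.6, 6.1, 5.6]
width: 0.314
time: 15.42
tool_pos: [0.5657, 0.1766, -0.0123]
tcp_rot: [-1.238, 1.158, -1.157]
wrist_force: [0.3, 7.0, 4.8]
width: 0.319
```

```bash
python3 -m handwheel '[[0.0004,0,0,0,0,0,0.2]]'; python3 -c "
from h import *
st()"
```

```text
time: 15.55
tool_pos: [0.5658, 0.1763, -0.0123]
tcp_rot: [-1.238, 1.158, -1.157]
wrist_force: [-0.3, 6.7, 4.6]
width: 0.314
t 15.55 pos [ 0.5658  0.1763 -0.0123] F [-0.34  6.73  4.59] M [0.925 0.163 0.032] w 0.314
[[0.069, 0.002, 0.998], [-0.998, 0.003, 0.069], [-0.003, -1.0, 0.002]]
```

```bash
python3 -m handwheel '[[0.0004,0,0,0,0,0,0.2]]'
```

```text
time: 15.68
tool_pos: [0.5658, 0.1758, -0.0123]
tcp_rot: [-1.238, 1.158, -1.157]
wrist_force: [-0.9, 5.7, 4.6]
width: 0.319
```

```bash
python3 -m handwheel '[[0.0004,0,0,0,0,0,0.2]]'
```

```text
time: 15.8
tool_pos: [0.5658, 0.1755, -0.0124]
tcp_rot: [-1.238, 1.158, -1.157]
wrist_force: [-0.5, 5.5, 5.4]
width: 0.32
```

```bash
python3 -m handwheel '[[0.0003,0,0,0,0,0,0.2]]'
```

```text
time: 15.92
tool_pos: [0.5658, 0.1752, -0.0123]
tcp_rot: [-1.238, 1.158, -1.157]
wrist_force: [-0.9, 6.8, 4.8]
width: 0.319
```

```bash
python3 -m handwheel '[[0.0003,0,0,0,0,0,0.2]]'
```

```text
time: 16.05
tool_pos: [0.5659, 0.1748, -0.0123]
tcp_rot: [-1.238, 1.158, -1.157]
wrist_force: [0.1, 6.0, 4.7]
width: 0.314
```

```bash
python3 -m handwheel '[[0.0003,0,0,0,0,0,0.2]]' | grep -E 'pos|force'
```

```text
tool_pos: [0.5659, 0.1746, -0.0123]
wrist_force: [-1.4, 6.8, 5.3]
```

```bash
python3 -m handwheel '[[0.0003,0,0,0,0,0,0.2]]' | grep -E 'pos|force'
```

```text
tool_pos: [0.5659, 0.1745, -0.0123]
wrist_force: [-0.8, 7.8, 4.7]
```

```bash
python3 -m handwheel '[[0.0003,0,0,0,0,0,0.2]]' | grep -E 'pos|force'
```

```text
tool_pos: [0.5659, 0.1745, -0.0123]
wrist_force: [-0.7, 8.3, 3.9]
```

```bash
python3 -c "
from h import *
c=cam('scene'); cv2.imwrite('pics/sc18.png',cv2.resize(c['image'][200:280,300:380],None,fx=7,fy=7,interpolation=cv2.INTER_CUBIC)[:,:,::-1])"
```

```text
(no output)
```

View pics/sc18.png

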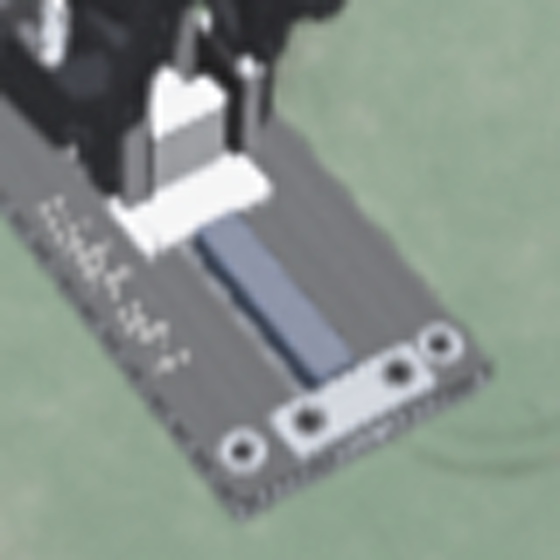

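Contact: the tool stopped at y=0.1745 while the force rose from about 6.2 to 8.3 N, and the picture shows no gap at either end of the stone. I'll press slightly more and then release.

```bash
python3 -m handwheel '[[0.0003,0,0,0,0,0,0.2]]' | grep -E 'pos|force'; python3 -m handwheel '[[0,0,0,0,0,0,0.2]]' | grep -E 'pos|force'
```

```text
tool_pos: [0.5659, 0.1745, -0.0123]
wrist_force: [-0.5, 10.1, 4.4]
tool_pos: [0.5659, 0.1745, -0.0123]
wrist_force: [-1.0, 8.5, 3.8]
```

```bash
python3 -m handwheel '[[0.0003,0,0,0,0,0,0.2],[0,0,0,0,0,0,0.2]]' | grep -E 'pos|force'; python3 -m handwheel '[[0,0,0,0,0,0,0.55],[0,0,0,0,0,0,0.55],[0,0,0,0,0,0,0.55]]';  python3 -c "
from h import *
st(); c=cam('wrist'); save(c,'w19.png');
c=cam('scene'); cv2.imwrite('pics/sc19.png',cv2.resize(c['image'][200:280,300:380],None,fx=7,fy=7,interpolation=cv2.INTER_CUBIC)[:,:,::-1])"
```

```text
tool_pos: [0.566, 0.1745, -0.0123]
wrist_force: [-0.3, 9.2, 5.1]
time: 17.35
tool_pos: [0.5645, 0.171, -0.0138]
tcp_rot: [-1.243, 1.158, -1.158]
wrist_force: [0.1, -0.2, 0.3]
width: 0.55
t 17.35 pos [ 0.5645  0.171  -0.0138] F [ 0.08 -0.19  0.27] M [-0.009  0.012  0.017] w 0.55
[[0.07, -0.001, 0.998], [-0.998, -0.001, 0.07], [0.0, -1.0, -0.001]]
```

View pics/sc19.png

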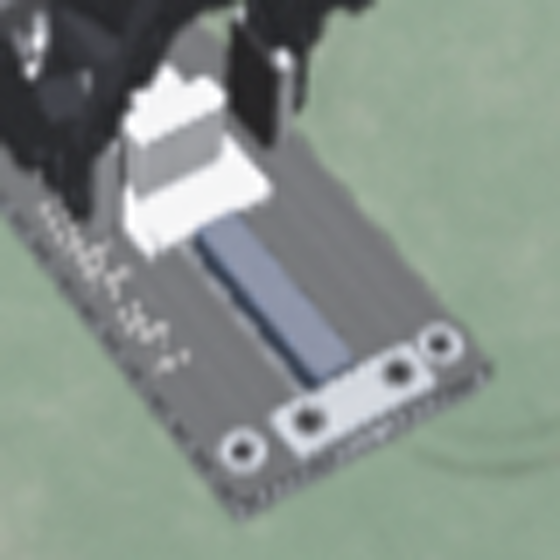

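View pics/w19.png

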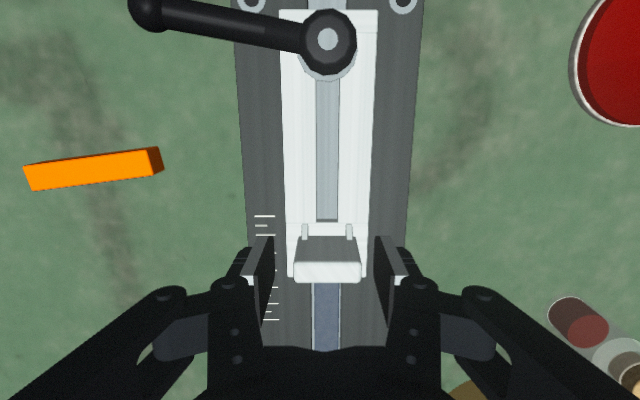

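```bash
python3 -m handwheel '[[0,-0.03,0,0,0,0,0.55],[0,-0.035,0,0,0,0,0.3],[0,0,0,0,0,0,0],[0,0,0,0,0,0,0]]'; python3 -c "
from h import *
st(); plan([.5129,.2450,.053],-.084,3); print(bot.read_state()['q'])"
```

```text
time: 17.95
tool_pos: [0.5647, 0.1712, 0.0513]
tcp_rot: [-1.242, 1.158, -1.157]
wrist_force: [-0.1, -0.2, 0.8]
width: 0.001
t 17.95 pos [0.5647 0.1712 0.0513] F [-0.1  -0.22  0.81] M [-0.019  0.069 -0.086] w 0.001
[[0.07, -0.001, 0.998], [-0.998, -0.0, 0.07], [0.0, -1.0, -0.001]]
now head 0.0698 step [-0.0249 -0.0006 -0.0168] ry 0.0513
[ 2.52246764e-01  2.36078862e-01  1.92366667e+00 -4.97745425e-05
  9.82465364e-01  1.82479631e-01]
```

```bash
python3 -m handwheel '[[-0.025,0,-0.0168,0,0.051,0,0],[-0.025,0,-0.0168,0,0.051,0,0],[-0.025,0,-0.0168,0,0.051,0,0],[0,0.02,0,0,0,0,0],[0,0,0,0,0,0,0],[0,0,0,0,0,0,0]]'; python3 -c "
from h import *
st(); c=cam('wrist'); save(c,'w20.png'); np.save('w20.npy',c,allow_pickle=True); plan([.5129,.2450,-.006],-.084,2)"
```

```text
time: 18.7
tool_pos: [0.5128, 0.2449, 0.031]
tcp_rot: [-1.17, 1.271, -1.27]
wrist_force: [0.5, -0.2, -0.2]
width: 0.003
t 18.7 pos [0.5128 0.2449 0.031 ] F [ 0.46 -0.21 -0.2 ] M [-0.021 -0.005  0.024] w 0.003
[[-0.083, -0.002, 0.997], [-0.997, -0.001, -0.083], [0.001, -1.0, -0.002]]
now head -0.0835 step [ 0.0001  0.0188 -0.0003] ry 0.0002
```

View pics/w20.png

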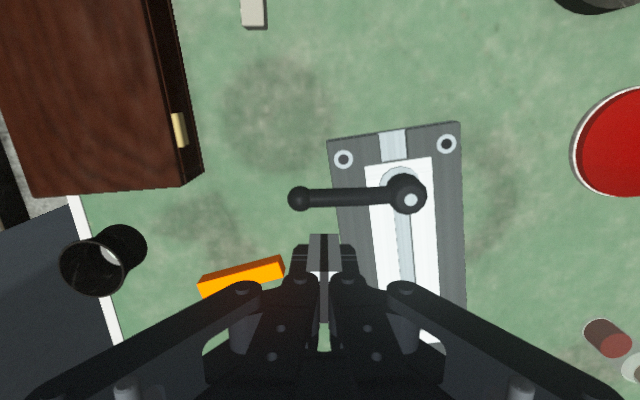

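```bash
python3 -m handwheel '[[0,0.019,0,0,0,0,0],[0,0.018,0,0,0,0,0],[0,0,0,0,0,0,0]]'; python3 -c "
from h import *
st(); c=cam('wrist'); save(c,'w21.png')
c=cam('scene'); cv2.imwrite('pics/sc21.png',cv2.resize(c['image'][140:280,230:390],None,fx=4,fy=4,interpolation=cv2.INTER_CUBIC)[:,:,::-1])"
```

```text
time: 19.12
tool_pos: [0.5109, 0.2443, -0.0081]
tcp_rot: [-1.174, 1.273, -1.27]
wrist_force: [0.3, -0.2, 0.2]
width: -0.003
t 19.12 pos [ 0.5109  0.2443 -0.0081] F [ 0.32 -0.15  0.19] M [ 0.047  0.005 -0.01 ] w -0.003
[[-0.083, -0.005, 0.997], [-0.997, -0.002, -0.083], [0.003, -1.0, -0.005]]
```

View pics/w21.png

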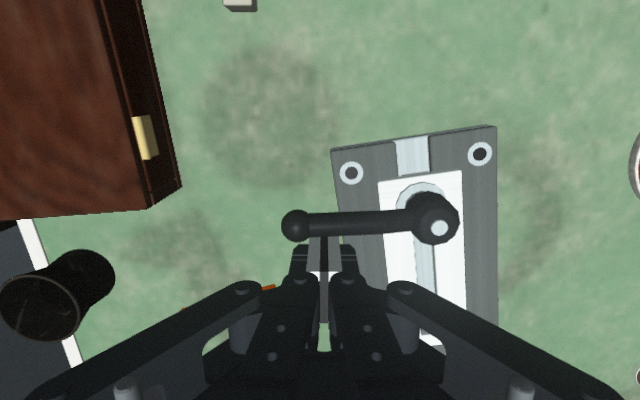

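View pics/sc21.png

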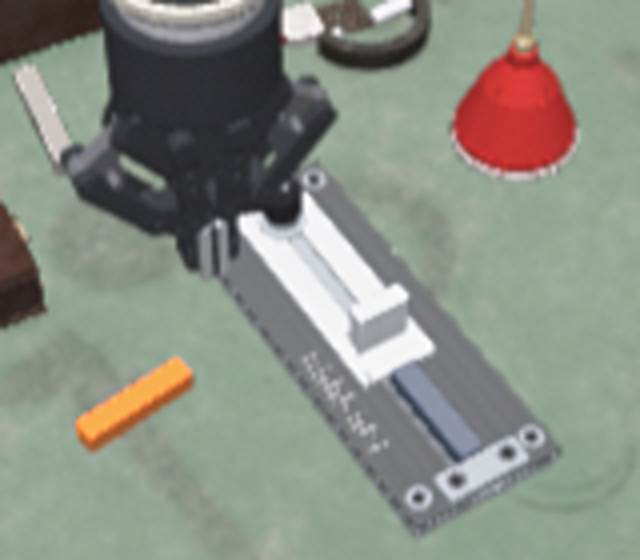

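```bash
python3 -m handwheel '[[-0.002,0,0.001,0,0,0,0],[-0.002,0,0,0,0,0,0],[0,0,0,0,0,0,0]]' | grep -E 'pos|force'; python3 -m handwheel '[[-0.0055,0,-0.0016,0,0.12,0,0]]' | grep -E 'pos|force';python3 -m handwheel '[[-0.0055,0,-0.0016,0,0.12,0,0]]' | grep -E 'pos|force';  python3 -c "
from h import *
st(); c=cam('wrist'); save(c,'w22.png')"
```

```text
tool_pos: [0.5152, 0.2493, -0.0047]
wrist_force: [0.2, -2.2, 0.7]
tool_pos: [0.5141, 0.2545, -0.0047]
wrist_force: [2.0, -5.4, 0.9]
tool_pos: [0.5136, 0.2602, -0.0047]
wrist_force: [0.6, -5.3, 0.1]
t 19.85 pos [ 0.5136  0.2602 -0.0047] F [ 0.56 -5.33  0.11] M [-0.718 -0.202  0.007] w 0.003
[[-0.321, 0.001, 0.947], [-0.947, -0.001, -0.321], [0.0, -1.0, 0.001]]
```

View pics/w22.png

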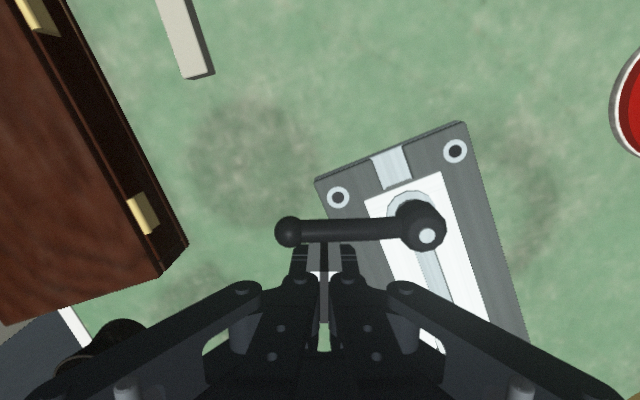

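```bash
python3 -m handwheel '[[-0.0055,0,-0.0016,0,0.12,0,0],[-0.0055,0,-0.0016,0,0.12,0,0],[-0.0055,0,-0.0016,0,0.12,0,0],[-0.0055,0,-0.0016,0,0.12,0,0]]' | grep -E 'pos|force';  python3 -c "
from h import *
st(); c=cam('wrist'); save(c,'w23.png')
z=c['z_map']
c=cam('scene'); z=c['z_map']
for u,v in [(185,170),(210,162),(235,212),(225,195)]:
    p=cv2.undistortPoints(np.array([[[u,v]]],float),c['mtx'],c['dist'])[0,0]; print(u,v,np.round((c['W']@np.array([*(p*z[v,u]),z[v,u],1]))[:3],3))
cv2.imwrite('pics/sc23.png',cv2.resize(c['image'][140:280,200:390],None,fx=4,fy=4,interpolation=cv2.INTER_CUBIC)[:,:,::-1])"
```

```text
tool_pos: [0.5172, 0.2819, -0.0053]
wrist_force: [-1.2, -4.7, 2.7]
t 20.4 pos [ 0.5172  0.2819 -0.0053] F [-1.19 -4.72  2.68] M [-0.813  0.194  0.024] w -0.0
[[-0.721, -0.002, 0.693], [-0.693, -0.002, -0.721], [0.002, -1.0, 0.0]]
185 170 [0.375 0.415 0.038]
210 162 [0.428 0.414 0.037]
235 212 [0.426 0.277 0.023]
225 195 [0.422 0.314 0.037]
```

View pics/w23.png

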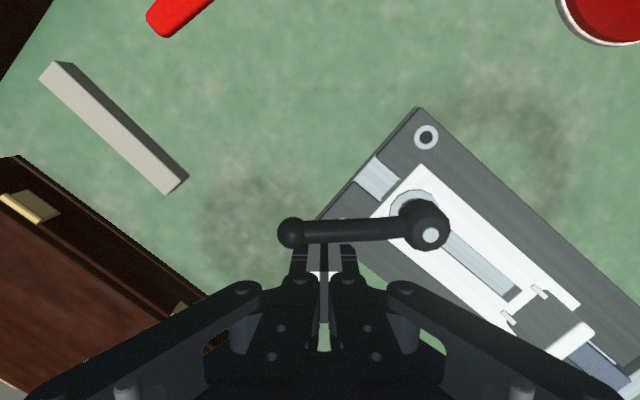

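View pics/sc23.png

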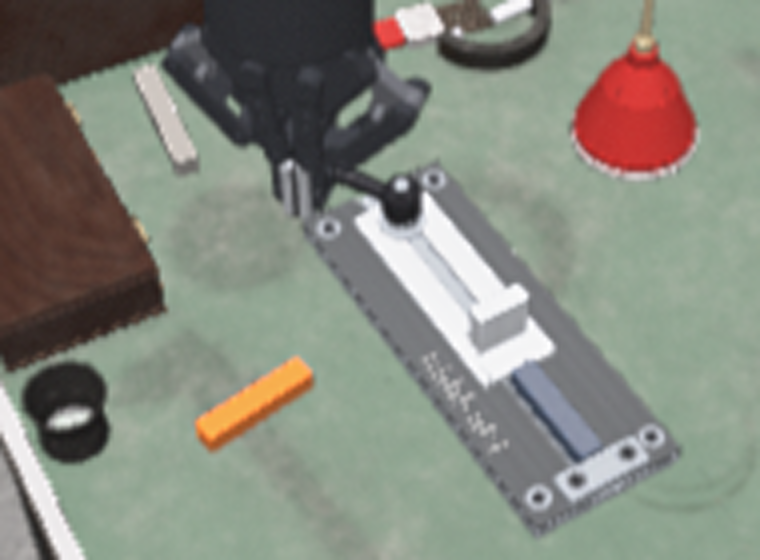

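```bash
python3 -m handwheel '[[-0.0055,0,-0.0016,0,0.12,0,0],[-0.0055,0,-0.0016,0,0.12,0,0],[-0.0055,0,-0.0016,0,0.12,0,0],[-0.0055,0,-0.0016,0,0.12,0,0]]' | grep -E 'pos|force';  python3 -c "
from h import *
st(); c=cam('wrist'); save(c,'w24.png')"
```

```text
tool_pos: [0.5308, 0.2993, -0.0057]
wrist_force: [-4.5, -4.4, 2.5]
t 21.0 pos [ 0.5308  0.2993 -0.0057] F [-4.46 -4.37  2.5 ] M [-0.636  0.62   0.001] w 0.0
[[-0.959, -0.004, 0.284], [-0.284, -0.002, -0.959], [0.004, -1.0, 0.001]]
```

View pics/w24.png

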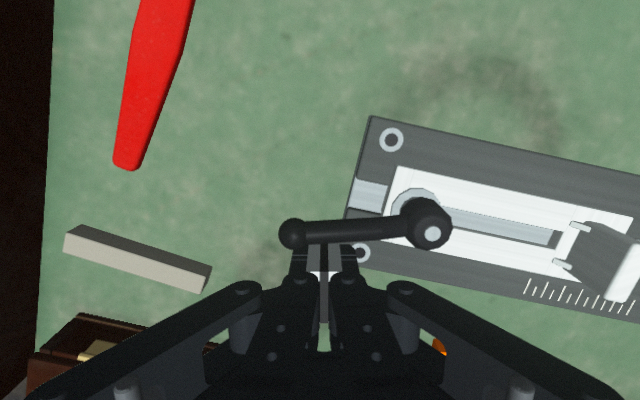

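```bash
python3 -m handwheel '[[-0.0055,0,-0.0016,0,0.12,0,0],[-0.0055,0,-0.0016,0,0.12,0,0],[0,0,0,0,0,0,0]]' | grep -E 'pos|force';  python3 -c "
from h import *
st(); c=cam('wrist'); save(c,'w25.png')
c=cam('scene'); cv2.imwrite('pics/sc25.png',cv2.resize(c['image'][140:280,200:390],None,fx=4,fy=4,interpolation=cv2.INTER_CUBIC)[:,:,::-1])"
```

```text
tool_pos: [0.5411, 0.3053, -0.0058]
wrist_force: [-4.7, -2.9, 1.1]
t 21.43 pos [ 0.5411  0.3053 -0.0058] F [-4.68 -2.9   1.13] M [-0.478  0.585 -0.03 ] w -0.0
[[-0.999, -0.003, 0.052], [-0.052, -0.001, -0.999], [0.003, -1.0, 0.001]]
```

View pics/w25.png

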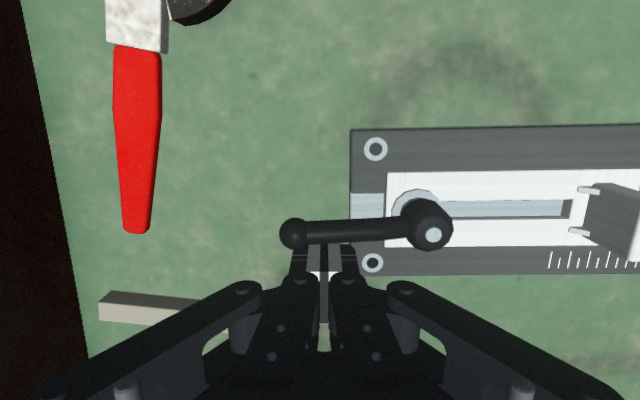

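View pics/sc25.png

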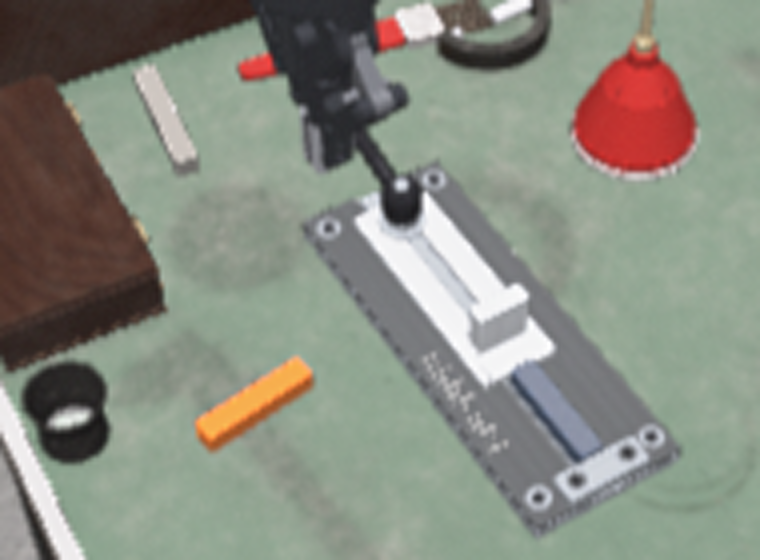

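```bash
python3 -m handwheel '[[0.012,0,0,0,0,0,0],[0.012,-0.005,0,0,0,0,0],[0,-0.05,0,0,0,0,0],[0,-0.05,0,0,0,0,0],[0.01,-0.05,0.01,0,-0.15,0,0],[0.01,0,0.03,0,-0.15,0,0],[0,0,0.03,0,-0.15,0,0],[0,0,0,0,-0.15,0,0]]'; python3 -c "
from h import *
st(); plan([.53,.14,.17],.07,8)"
```

```text
time: 22.52
tool_pos: [0.5159, 0.2335, 0.151]
tcp_rot: [-0.621, 1.845, -1.845]
wrist_force: [-0.3, 0.4, 0.4]
width: -0.002
t 22.52 pos [0.5159 0.2335 0.151 ] F [-0.29  0.43  0.37] M [ 0.001  0.033 -0.02 ] w -0.002
[[-0.795, 0.003, 0.607], [-0.607, 0.001, -0.795], [-0.003, -1.0, 0.001]]
now head -0.9188 step [ 0.0099 -0.0024  0.0073] ry -0.1236
```

```bash
python3 -m handwheel '[[0.01,-0.002,0.007,0,-0.124,0,0],[0.01,-0.002,0.007,0,-0.124,0,0],[0.01,-0.002,0.007,0,-0.124,0,0],[0.01,-0.002,0.007,0,-0.124,0,0],[0.01,-0.002,0.007,0,-0.124,0,0],[0.01,-0.002,0.007,0,-0.124,0,0],[0.01,-0.002,0.007,0,-0.124,0,0],[0.01,-0.002,0.007,0,-0.124,0,0]]'; python3 -m handwheel '[[0,0,0,0,0,0,0],[0,0,0,0,0,0,0]]'; python3 -c "
from h import *
st(); c=cam('wrist'); save(c,'w26.png'); np.save('w26.npy',c,allow_pickle=True); cv2.imwrite('pics/w26c.png',cv2.resize(c['image'][0:240,250:450],None,fx=2.5,fy=2.5,interpolation=cv2.INTER_CUBIC)[:,:,::-1])
c=cam('scene'); cv2.imwrite('pics/sc26.png',cv2.resize(c['image'][140:280,200:390],None,fx=4,fy=4,interpolation=cv2.INTER_CUBIC)[:,:,::-1])"
```

```text
time: 23.52
tool_pos: [0.5269, 0.1417, 0.1666]
tcp_rot: [-1.241, 1.153, -1.155]
wrist_force: [0.4, -0.6, -0.2]
width: 0.004
time: 23.78
tool_pos: [0.5266, 0.142, 0.1661]
tcp_rot: [-1.239, 1.159, -1.159]
wrist_force: [0.9, -0.3, 0.0]
width: 0.001
t 23.77 pos [0.5266 0.142  0.1661] F [ 0.85 -0.27  0.01] M [0.022 0.001 0.009] w 0.001
[[0.067, 0.001, 0.998], [-0.998, 0.001, 0.067], [-0.0, -1.0, 0.001]]
```

View pics/w26.png

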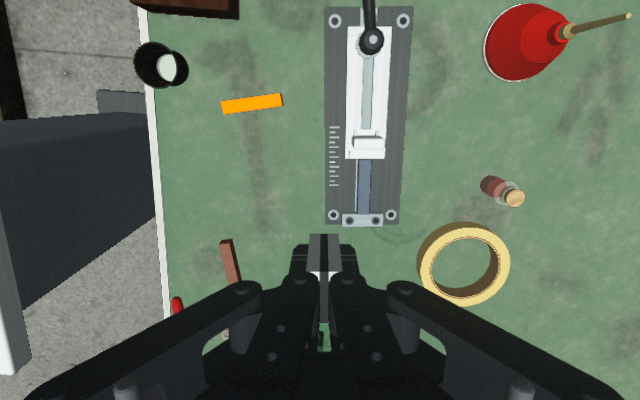

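View pics/w26c.png

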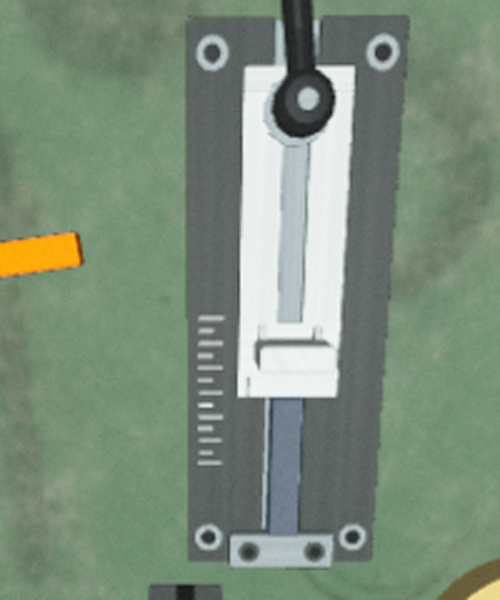

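View pics/sc26.png

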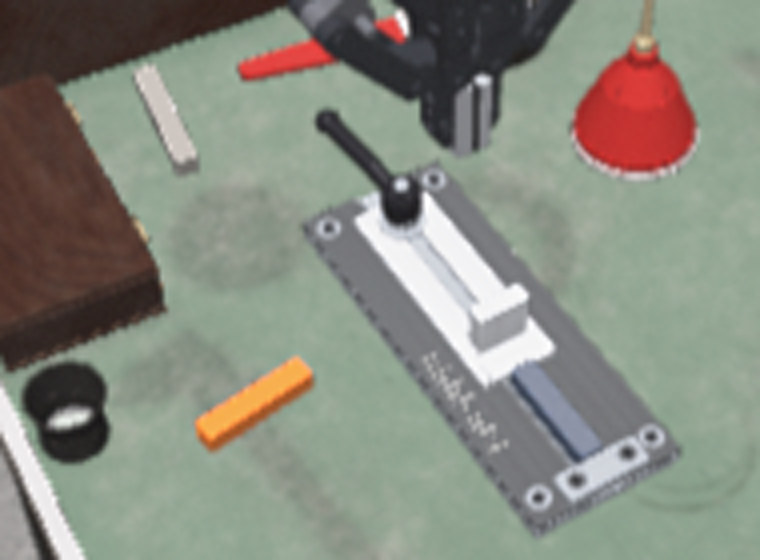

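```bash
python3 -c "
from h import *
c=cam('scene'); f=lambda p:np.array(p,float)/4+[200,140]-.375
B=onz(c,f([[326,121]]),.042)[0];H=onz(c,f([[401,186]]),.046)[0];d=(B-H)[:2];print('lever',np.arctan2(d[1],-d[0])+.07,np.hypot(*d))
c=np.load('w26.npy',allow_pickle=True).item(); g=lambda p:np.array(p,float)/2.5+[250,0]-.3
print('nose',onz(c,g([[286,397]]),.018),'stop face',onz(c,g([[284,536]]),.018))"
```

```text
lever 1.4548257277474794 0.06156247352001833
nose [[0.56666221 0.15523826 0.018     ]] stop face [[0.5720246  0.09558101 0.018     ]]
```

```bash
python3 -c "
from h import *
print(workorder.finish_job())"
```

```text
the job is handed in; nothing more can be done
None
```

The blue stone is in the groove, pressed against the fixed stop and clamped there. I handed the job in at about 24 s of the 67 s allowed; no verdict comes back.

**What I did:**
- **Stone:** I laid the blue stone in the groove and slid the end stop by its tab. Sliding drag was about 5–6.5 N. At contact the tool stopped moving and the force rose to about 9 N, with one reading of 10.1 N. That puts roughly 3 N on the stone, 5 N at most, against the 12 N limit.
- **Lever:** I released the tab and pushed the lever clockwise with the closed fingers. It ended at about 1.45–1.6 rad, and the turning force was about 5–6 N throughout.

**Last checks, with the arm clear:**
- **Fit:** the wrist and scene pictures show no gap at either end of the stone. I measured about 60 mm from the nose to the fixed stop, against the stone's 59 mm, which is within my measuring error.
- **Lever angle:** the scene picture gives 1.45 rad and the tool heading about 1.59 rad. Both are well past the 0.8–0.9 rad where the clamping force passes 40 N.
- **Other objects:** I moved none of them, and they look unmoved in the last pictures.

**What went wrong or disagreed:**
- **Fingertips:** they end about 35 mm short of the reported TCP. My first grasp closed above the stone without touching it; I corrected for this from the pictures.
- **Clamping force:** there is no direct reading of it, so "locked tight" is inferred from the lever angle.

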